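# Load the jar shaker, close it up and start it

## Task

Get the paint-jar shaker going: take the two slim bottles left from the last run out of its open drawer and stand them upright on the cork mat, and stand every squat paint jar from the table upright in the drawer. Then push the drawer fully home until it seats at its detent, then slide the clear guard all the way across the drawer front until its latch clicks, and last press the start button on top all the way down. Leave the paper cup, the white tumbler and the brush alone.

Things in the scene. Friction and masses are not known exactly. Their poses are not given: they have to be found in the camera images.
- jar0_mid (a point): Squat round paint jar, white with a flat metal lid (2 to 3 of four such jars are present), 64 mm tall, 58 mm across from top to bottom (the lid is the top 18 mm), about 0.22 kg, most of it in the thick base. The point is on its axis, half-way up (32 mm over its underside, z up along the axis). Starts upright on the table.
- jar1_mid (a point): Squat round paint jar, white with a flat metal lid (2 to 3 of four such jars are present), 64 mm tall, 58 mm across from top to bottom (the lid is the top 18 mm), about 0.22 kg, most of it in the thick base. The point is on its axis, half-way up (32 mm over its underside, z up along the axis). Starts upright on the table.
- jar2_mid (a point): Squat round paint jar, white with a flat metal lid (2 to 3 of four such jars are present), 64 mm tall, 58 mm across from top to bottom (the lid is the top 18 mm), about 0.22 kg, most of it in the thick base. The point is on its axis, half-way up (32 mm over its underside, z up along the axis). Starts upright on the table.
- jar3_mid (a point): Squat round paint jar, white with a flat metal lid (2 to 3 of four such jars are present), 64 mm tall, 58 mm across from top to bottom (the lid is the top 18 mm), about 0.22 kg, most of it in the thick base. The point is on its axis, half-way up (32 mm over its underside, z up along the axis). Starts upright on the table.
- bottle0_mid (a point): Slim grey bottle (one of two alike) with a black cap, 88 mm tall; body 47 mm across for the lowest 48 mm, then a shoulder, cap 34 mm across over the top 32 mm; 0.12 kg. The point is on its axis, half-way up (44 mm over its underside, z up along the axis). Starts standing in the open drawer.
- bottle1_mid (a point): Slim grey bottle (one of two alike) with a black cap, 88 mm tall; body 47 mm across for the lowest 48 mm, then a shoulder, cap 34 mm across over the top 32 mm; 0.12 kg. The point is on its axis, half-way up (44 mm over its underside, z up along the axis). Starts standing in the open drawer.
- mat: Fixed square cork mat lying on the table, 160 x 160 x 4 mm; origin at the centre of its underside, sides along its x and y.
- machine: Fixed white bench-top jar shaker. x axis points into it, y to the left as seen when facing it from the robot, z up. Origin at table level, on the plane of the front face, in the middle of the drawer opening. The opening spans y = -133 to 135 mm, up to z = 110 mm; the motor housing spans y = 135 to 445 mm; flat top (roof and housing) at z = 118 mm; 170 mm deep.
- latch_case (a point): Centre of the underside of the fixed black latch case on the roof's right end, 30 x 26 x 22 mm (x, y, z), its top 140 mm over the table. Beside it an aluminium rail runs along y over the whole top, 23 to 37 mm behind the front face, its top 124 mm over the table.
- tray (a point): Centre of the inner floor of the drawer's tray, moving with it; axes parallel to the machine's. Inside 120 mm along x, 230 mm along y; floor 18 mm over the table; side and back walls 6 mm thick, 34 mm high above the floor; at the front the taller drawer front, up to 87 mm above the floor. Fully shut, this point is at machine x = 78 mm, y = 0.
- drawer_front (a point): Point on the outer face of the drawer front (a grey upright panel 256 mm wide, 12 mm thick, from 11 to 105 mm over the table), mid-width, 92 mm over the table: push here, along machine +x. Fully shut, the face is flush with the machine's front (machine x = 0).
- drawer (a joint): How far the drawer is pulled out, m: 0 = home against its stop and held by a spring detent, about 0.16 to 0.175 at the start. It slides along machine x with about 1 N of friction; over the last 15 mm the detent resists with about 5 N, and from 6 mm on it snaps in to 0.
- guard_handle (a point): On the axis of the black upright push handle on top of the guard, 160 mm over the table; handle 22 mm along machine x, 14 mm along y, from 113 to 187 mm over the table, at mid-width of the guard. Two flat brackets, 24 mm wide, 115 mm to either side of it, reach back over the roof (top 130 mm over the table). Fully shut, this point is at machine x = -11 mm, y = 0.
- guard (a joint): How far the guard (clear pane in a metal frame, 262 mm wide, 5 to 116 mm over the table, 6 to 17 mm in front of the machine's face) is open, m: 0 = shut over the drawer front and latched; 0.268 to 0.285 at the start, aside to the machine's left. Closes along machine -y, friction about 1 N; over the last 15 mm the latch resists with about 5 N; from 6 mm on it snaps in to 0.
- start_top (a point): Centre of the top of the start button, a round grey push button 34 mm across on top of the motor housing, pressed downwards.
- start (a joint): How far the start button is pressed, m: 0 = up, 0.006 = fully down (about 5 N); it springs back up.
- cup: Bystander: brown paper cup, 95 mm tall, 76 mm across the rim, standing on the table; origin at the centre of its underside.
- tumbler: Bystander: white tumbler, 100 mm tall, 72 mm across the rim, standing on the table; origin at the centre of its underside.
- brush: Bystander: paint brush, about 200 mm long, lying on the table; origin under its middle.
Things that resemble listed ones, but are neither listed nor needed, are in the scene too. Leave any yellow look-alike of the part that bears jar3_mid alone. Leave any purple look-alike of the part that bears jar0_mid alone.

How it is judged (in metres and radians):
On the way, in this order (a step that is already met when the one before it is completed fails the run):
1. both bottles stand on the mat and every jar stands in the open drawer (x of jar0_mid in the frame of tray between -0.06 and 0.06 m and y of jar0_mid in the frame of tray between -0.115 and 0.115 m and z of jar0_mid in the frame of tray between 0.022 and 0.042 m and angle between each of jar0_mid, jar1_mid, jar2_mid, jar3_mid, bottle0_mid, bottle1_mid's own z axis and vertical below 0.15 rad and x of jar1_mid in the frame of tray between -0.06 and 0.06 m and y of jar1_mid in the frame of tray between -0.115 and 0.115 m and z of jar1_mid in the frame of tray between 0.022 and 0.042 m and x of jar2_mid in the frame of tray between -0.06 and 0.06 m and y of jar2_mid in the frame of tray between -0.115 and 0.115 m and z of jar2_mid in the frame of tray between 0.022 and 0.042 m and x of jar3_mid in the frame of tray between -0.06 and 0.06 m and y of jar3_mid in the frame of tray between -0.115 and 0.115 m and z of jar3_mid in the frame of tray between 0.022 and 0.042 m and x of bottle0_mid in the frame of mat between -0.08 and 0.08 m and y of bottle0_mid in the frame of mat between -0.08 and 0.08 m and height (world z) of bottle0_mid between 0.035 and 0.06 m and x of bottle1_mid in the frame of mat between -0.08 and 0.08 m and y of bottle1_mid in the frame of mat between -0.08 and 0.08 m and height (world z) of bottle1_mid between 0.035 and 0.06 m and value of joint drawer above 0.06 m), for 0.2 s.
2. the drawer is home in its detent while the guard is still open (value of joint drawer below 0.003 m and value of joint guard above 0.05 m), for 0.2 s.
3. the guard is shut and latched (value of joint each of guard, drawer below 0.003 m), for 0.2 s.
4. the start button is pressed down (value of joint start above 0.0045 m), for 0.1 s.
At the end, for the whole second after the job is handed in: Every jar present stands upright (within 0.15 rad) on the floor of the drawer's tray; both bottles stand upright (within 0.15 rad) with their axes over the cork mat; drawer and guard are both within 3 mm of shut, held by detent and latch; the button is up again and everything is at rest (all of step 3 and x of jar0_mid in the frame of tray between -0.06 and 0.06 m and y of jar0_mid in the frame of tray between -0.115 and 0.115 m and z of jar0_mid in the frame of tray between 0.022 and 0.042 m and angle between each of jar0_mid, jar1_mid, jar2_mid, jar3_mid, bottle0_mid, bottle1_mid's own z axis and vertical below 0.15 rad and x of jar1_mid in the frame of tray between -0.06 and 0.06 m and y of jar1_mid in the frame of tray between -0.115 and 0.115 m and z of jar1_mid in the frame of tray between 0.022 and 0.042 m and x of jar2_mid in the frame of tray between -0.06 and 0.06 m and y of jar2_mid in the frame of tray between -0.115 and 0.115 m and z of jar2_mid in the frame of tray between 0.022 and 0.042 m and x of jar3_mid in the frame of tray between -0.06 and 0.06 m and y of jar3_mid in the frame of tray between -0.115 and 0.115 m and z of jar3_mid in the frame of tray between 0.022 and 0.042 m and x of bottle0_mid in the frame of mat between -0.08 and 0.08 m and y of bottle0_mid in the frame of mat between -0.08 and 0.08 m and height (world z) of bottle0_mid between 0.035 and 0.06 m and x of bottle1_mid in the frame of mat between -0.08 and 0.08 m and y of bottle1_mid in the frame of mat between -0.08 and 0.08 m and height (world z) of bottle1_mid between 0.035 and 0.06 m and value of joint start below 0.002 m and linear speed of each of bottle0, bottle1, jar0, jar1, jar2, jar3 below 0.02 m/s); the robot touches nothing.
It fails at once if the cup is moved more than 4 cm or tipped over (distance of cup from where it was at the start of the episode above 0.04 m or angle between cup's own z axis and vertical above 0.5 rad).
It fails at once if the tumbler is moved more than 4 cm or tipped over (distance of tumbler from where it was at the start of the episode above 0.04 m or angle between tumbler's own z axis and vertical above 0.5 rad).
It fails at once if the brush is moved more than 4 cm (distance of brush from where it was at the start of the episode above 0.04 m).
Of jar0, jar1, jar2, jar3 only 2 to 3 are there at a start; the rules pass over those that are not, and their reading is None.
At some moment in a run one of jar0, jar1, jar2, jar3 may be knocked a few centimetres aside while the robot is not near it.
It also fails if it takes over 208 s, if anything falls off the work surface, if the arm or the gripper's body presses on something with over 40 N, if the wrist force passes 120 N, or if a joint passes its speed limit or range.

## Robot

A 7-joint arm with a two-finger parallel gripper is mounted at the origin on the work surface. World frame = base frame: x ahead of the robot, y to its left, z up, the work surface at z = 0. Lengths are in mm, angles in rad, forces in N, time in s.
With the tool pointing down it reaches from about 400 to 850 mm from the base axis. Payload 4.5 kg.
Tool frame: the origin (TCP) lies midway between the tips of the shut fingers; the grasp point (between the pads) lies 19 mm behind it; z points along the fingers, y is the direction in which the jaws open and shut (so a half turn about z gives the same grasp; the last joint's range is limited). The gripper opens to 85 mm and grips with 20 to 120 N. Pads are 22 mm wide; open, the fingers measure 114 mm over their backs; the gripper's body (76 mm by 85 mm) begins 54 mm behind the grasp point. The pads swing forward as they close: fully open they stand 13 mm farther back than shut.
Start: joints at [1.225, 0.689, -0.195, 1.565, 0.157, 0.902, -0.215], TCP at [231.74, -580.475, 231.317] pointing down, gripper open.
Joint ranges: [-3.01, 3.01], [-0.46, 2.08], [-1.47, 1.51], [0.13, 2.56], [-1, 4.14], [0.04, 2.09], [-2.66, 2.66]. Speed limits (rad/s): [2.57, 2.57, 3.14, 3.14, 3.14, 3.14, 3.14].

## Interface

Orientations are given as a rotation vector (axis times angle).
In Python, from station import bot gives the robot as it stands.
- The arm moves only by the tool move_arm, never from a script. Its argument "plan" is a list of rows, each an object of numbers: "dx", "dy", "dz": the shift along the tool's x, y, z in m; "yaw": the turn about the tool's z in rad; "gripper": the opening, from 0 (shut) to 1 (fully open). A call has 1 to 10 rows; each row shifts and turns the commanded pose from where the row before left it, along the tool's axes as they then stand; what a row does not reach is not made up. A row lasts 1/12 s, in which the tool goes at most 41.7 mm and 7.16 degrees, less where a joint would pass 70% of its speed; a pose out of reach is approached as far as the arm can. A call is refused whole if a number of a shift passes 0.0417 or a number of a turn 0.125, either way. A call with a gripper value outside its range is refused whole. The fingers move at their own pace and stop on an object; the grip force is fixed at half the most. Time passes only in rows, so rows that do not move let the fingers close. It gives the time, the measured TCP pose, the force and the opening at its end, in the units of the state.
- bot.read_state(): the state, without advancing time (a new reading comes with each control period).
- bot.snapshot(name): name is "side" or "top" or "wrist"; returns a dict with "color" (400x640x3 uint8, red, green, blue), "camera_matrix" (3x3 intrinsics, pixels), "rvec" (rotation vector, rad) and "tvec" (3), from world to camera coordinates, as OpenCV has them; the wrist camera has in their place "T_tool_cam" (4x4, takes a point from camera to tool coordinates, whose origin is the TCP and whose axes are the flange's). Camera axes: x right, y down, z forward; pixel columns grow to the right and rows downward; lengths in mm; the calibration is good to about 2 mm. A picture is of the moment at which its call begins: read the wrist's pose just before it. There is no depth.
- bot.job_done(): hands the job in, once; it reports no verdict.
The state is a dict: "time": time; "joints": joint angles; "qd": joint speeds; "tau": joint torques, N m; "position": TCP position; "orientation": TCP orientation; "contact_force": force on the tool from outside, world axes, zero at the start; "ft_torque": the same for the moment, N m; "width": finger opening in mm.
Only numpy, scipy, OpenCV 4.12 (cv2) and the standard library are available. Lean on these libraries where they do the work, as an engineer would, in place of code of your own. Each camera call takes 0.05 s, during which the arm holds its last target.

## Working session

There is one attempt and no reset: what is moved stays moved. The work goes in short steps, Python scripts to look and compute and a tool call to move; the robot and the scene stay as the last step left them, time stands still between calls to the robot, and variables do not carry over. Pictures are saved under pics/ and viewed, and the job is handed in when it is done.

Besides the shell and the picture viewer there is one more tool, called by a JSON object that holds its "method" and its "body". move_arm: Moves the arm, as the interface text tells. Its arguments: {"type":"object","properties":{"plan":{"type":"array","items":{"type":"object","properties":{"dx":{"type":"number"},"dy":{"type":"number"},"dz":{"type":"number"},"yaw":{"type":"number"},"gripper":{"type":"number"}}}}},"required":["plan"]}

```bash
ls; mkdir -p pics; cat > h.py <<'E'
import numpy as np,cv2
from station import bot
def snap(n,f):
    s=bot.snapshot(n); cv2.imwrite('pics/'+f,cv2.cvtColor(s['color'],cv2.COLOR_RGB2BGR)); return s
def ray(s,u,v,z,st=None):
    K=np.array(s['camera_matrix'],float)
    d=np.linalg.inv(K)@np.array([u,v,1.])
    if 'rvec' in s:
        R=cv2.Rodrigues(np.array(s['rvec'],float))[0]; t=np.array(s['tvec'],float).ravel()
        o=-R.T@t; d=R.T@d
    else:
        T=np.array(s['T_tool_cam']); Rw=cv2.Rodrigues(np.array(st['orientation'],float))[0]
        o=Rw@T[:3,3]+np.array(st['position']); d=Rw@T[:3,:3]@d
    return o+d*(z-o[2])/d[2]
def proj(s,p):
    return cv2.projectPoints(np.array([p],float),np.array(s['rvec'],float),np.array(s['tvec'],float),np.array(s['camera_matrix'],float),None)[0].ravel()
E
python3 - <<'E'
from h import *
st=bot.read_state(); print(st)
for n in ['side','top','wrist']:
    s=snap(n,n+'0.png')
    print(n,{k:(np.round(v,3).tolist()) for k,v in s.items() if k!='color'})
E
```

```text
pics
{'time': 0.0, 'joints': array([ 1.22482363,  0.68996389, -0.19451338,  1.56639634,  0.15732008,
        0.90247858, -0.21509409]), 'qd': array([ 0.00038914,  0.00030342,  0.00036752,  0.00162204, -0.0008089 ,
       -0.00012447, -0.0005721 ]), 'tau': array([ 5.37005951e-05, -5.39604771e+01, -1.26604546e+00, -1.58544338e+01,
        9.17659840e-03,  9.52190836e-03, -4.52811591e-06]), 'position': array([ 231.393435  , -579.86974483,  230.48263309]), 'orientation': array([-3.08334045e+00, -5.92797981e-01,  7.81542987e-04]), 'contact_force': array([-0.72567771,  0.4000922 , -0.50438748]), 'ft_torque': array([-0.03837331, -0.04507376,  0.00116567]), 'width': 85.42370396880268}
side {'camera_matrix': [[424.187, 0.0, 318.377], [0.0, 424.187, 209.098], [0.0, 0.0, 1.0]], 'rvec': [0.969, -2.575, 0.913], 'tvec': [379.248, 332.615, 1059.951]}
top {'camera_matrix': [[450.514, 0.0, 314.056], [0.0, 450.514, 200.603], [0.0, 0.0, 1.0]], 'rvec': [2.112, -2.174, 0.175], 'tvec': [-11.28, 518.194, 1241.337]}
wrist {'camera_matrix': [[330.537, 0.0, 318.091], [0.0, 330.537, 200.425], [0.0, 0.0, 1.0]], 'T_tool_cam': [[-0.001, -0.955, -0.296, 75.442], [1.0, -0.001, 0.0, -0.554], [-0.0, -0.296, 0.955, -143.047], [0.0, 0.0, 0.0, 1.0]]}
```

View pics/side0.png

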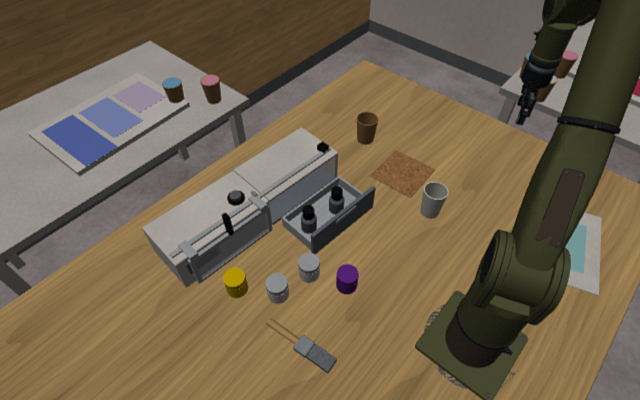

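View pics/top0.png

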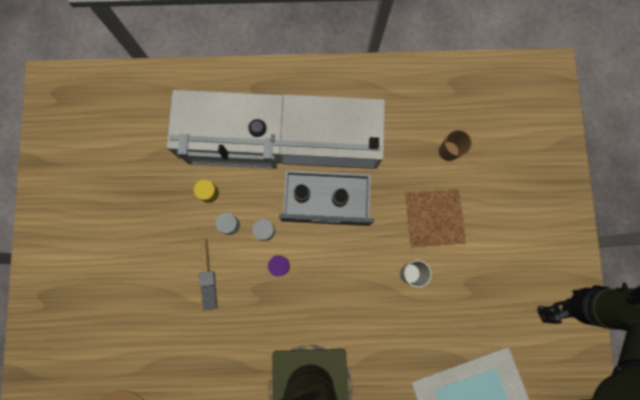

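View pics/wrist0.png

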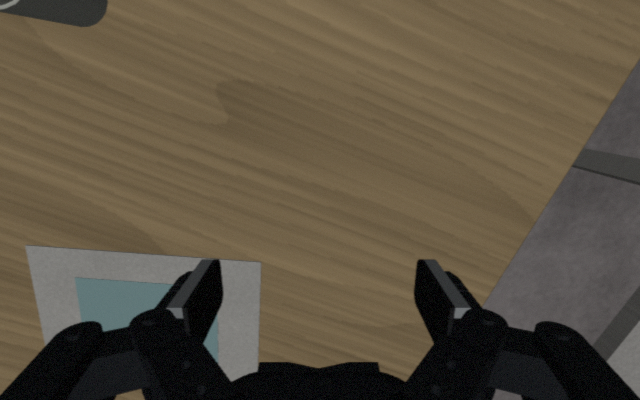

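```bash
python3 - <<'E'
from h import *
s=bot.snapshot('top'); st=bot.read_state()
im=cv2.cvtColor(s['color'],cv2.COLOR_RGB2BGR)
cv2.imwrite('pics/tz.png',cv2.resize(im[80:320,155:485],None,fx=2.4,fy=2.4,interpolation=cv2.INTER_CUBIC))
cv2.imwrite('pics/tz2.png',cv2.resize(im[300:400,0:300],None,fx=2.6,fy=2.6))
for nm,u,v,z in [('jarA',227,224,64),('jarB',263,230,64),('yellow',205,190,64),('purple',278,266,64),('blob',125,395,0),('bot0',302,194,88),('bot1',340,198,88),('m1',406,193,4),('m2',459,190,4),('m3',465,244,4),('m4',412,247,4),('button',257,127,125),('handle',223,151,187),('latch',374,143,140),('cup',456,145,95),('tumbler',417,274,100),('brush',207,290,10),('brushtip',206,240,5)]:
    print(nm,ray(s,u,v,z).round(1))
E
```

```text
jarA [455.3 216.8  64. ]
jarB [435.8 117.5  64. ]
yellow [552.7 278.5  64. ]
purple [336.1  77.7  64. ]
blob [ -1.2 507.9   0. ]
bot0 [529.5   6.8  88. ]
bot1 [515.4 -97.1  88. ]
m1 [ 538.4 -297.2    4. ]
m2 [ 542.9 -453.9    4. ]
m3 [ 384.2 -458.6    4. ]
m4 [ 380.  -304.9    4. ]
button [711.7 124.1 125. ]
handle [629.6 204.3 187. ]
latch [ 653.6 -190.3  140. ]
cup [ 654.4 -424.9   95. ]
tumbler [ 304.  -292.3  100. ]
brush [275.7 283.1  10. ]
brushtip [417.2 288.2   5. ]
```

View pics/tz.png

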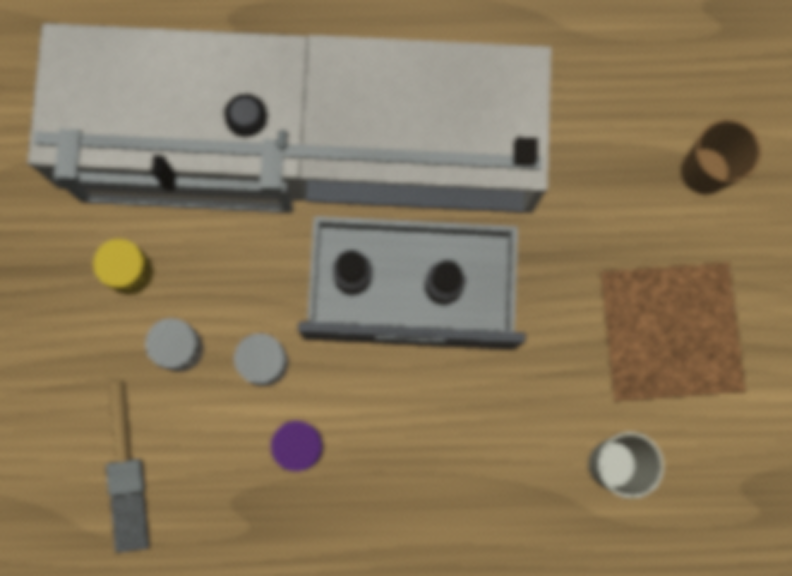

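View pics/tz2.png

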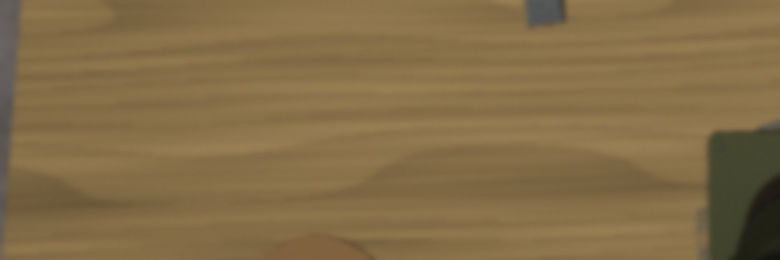

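```bash
python3 - <<'E'
from h import *
s=bot.snapshot('top'); im=s['color']
R=cv2.Rodrigues(s['rvec'])[0]; print('cam',(-R.T@np.array(s['tvec']).ravel()).round(0))
# jars: grey low saturation bright
hsv=cv2.cvtColor(im,cv2.COLOR_RGB2HSV)
def comps(m,lo,hi,box):
    mm=np.zeros_like(m); x0,y0,x1,y1=box; mm[y0:y1,x0:x1]=m[y0:y1,x0:x1]
    n,l,st,c=cv2.connectedComponentsWithStats(mm.astype(np.uint8))
    return [(c[i].round(1),st[i].tolist()) for i in range(1,n) if lo<st[i][4]<hi]
g=(hsv[...,1]<50)&(hsv[...,2]>90)
for c,q in comps(g,100,900,(180,205,290,250)): print('jar',c,q,ray(s,c[0],c[1],64).round(1))
b=hsv[...,2]<60
for c,q in comps(b,20,900,(280,165,380,220)): print('bot',c,q)
for nm,u,v,z in [('bot0',155+352/2.4,80+268/2.4,106),('bot1',155+446/2.4,80+278/2.4,106),('railL',155+35/2.4,80+138/2.4,124),('railR',155+510/2.4,80+158/2.4,124),('rfL',166.7,147.9,118),('rfR',382.9,159.2,118),('dfL',155+300/2.4,80+325/2.4,105),('dfR',155+524/2.4,80+337/2.4,105),('handle',155+157/2.4,80+162/2.4,187),('btn',155+247/2.4,80+112/2.4,124)]:
    print(nm,ray(s,u,v,z).round(1))
cv2.imwrite('pics/dz.png',cv2.resize(cv2.cvtColor(im[160:230,270:390],cv2.COLOR_RGB2BGR),None,fx=6.5,fy=6.5,interpolation=cv2.INTER_CUBIC))
s2=bot.snapshot('side');
cv2.imwrite('pics/sz.png',cv2.resize(cv2.cvtColor(s2['color'][120:300,140:380],cv2.COLOR_RGB2BGR),None,fx=3.3,fy=3.3,interpolation=cv2.INTER_CUBIC))
E
```

```text
cam [ 318.  -15. 1307.]
jar [225.9 222.7] [216, 213, 21, 21, 345] [459.  219.9  64. ]
jar [262.9 229. ] [253, 219, 21, 21, 346] [438.6 117.7  64. ]
bot [301.5 193.2] [295, 185, 14, 17, 178]
bot [340.3 197.3] [334, 189, 14, 17, 181]
bot [292.9 218.8] [282, 218, 27, 2, 34]
bot0 [532.8   7.2 106. ]
bot1 [518.4 -98.3 106. ]
railL [689.  361.6 124. ]
railR [ 650.7 -174.7  124. ]
rfL [661.8 370.7 118. ]
rfR [ 613.8 -215.5  118. ]
dfL [469.8  67.  105. ]
dfR [ 449.2 -183.1  105. ]
handle [639.1 211.  187. ]
btn [712.9 121.7 124. ]
```

View pics/dz.png

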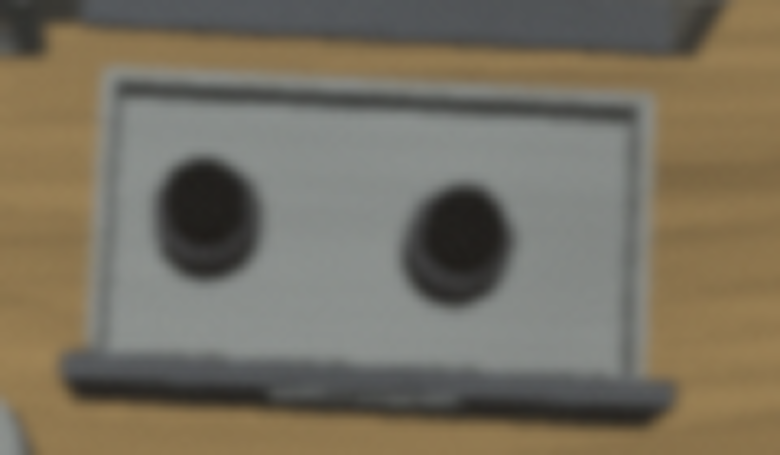

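View pics/sz.png

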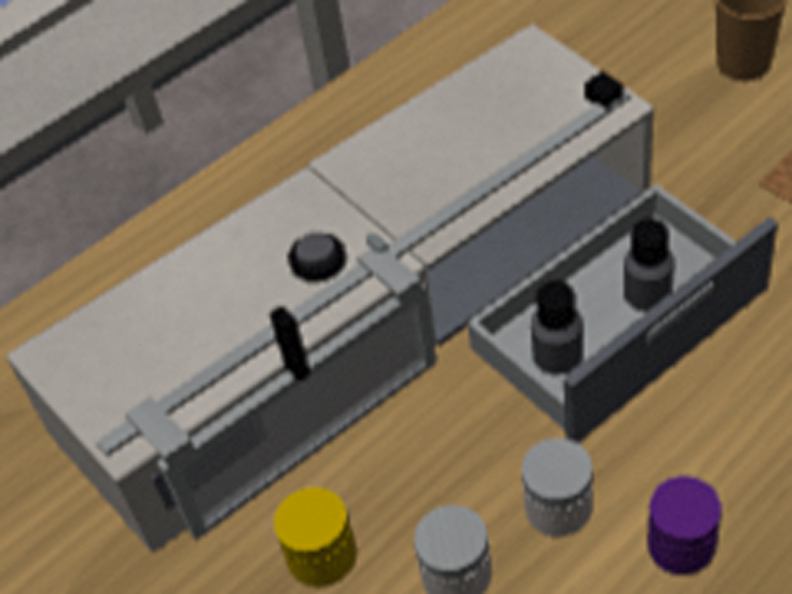

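{"method": "move_arm", "body": {"plan": [{"yaw": 0.115, "dz": -0.015}, {"yaw": 0.115, "dz": -0.015}, {"yaw": 0.115, "dz": -0.015}, {"yaw": 0.115, "dz": -0.015}, {}]}}

```text
validation failed for argument at $.pl...
```

```bash
cat > g.py <<'E'
import sys
from h import *
# g.py x y z [heading]: tool deltas from the present
st=bot.read_state(); R=cv2.Rodrigues(st['orientation'])[0]; p=st['position']
t=np.array([float(a) for a in sys.argv[1:4]])
d=R.T@(t-p)
print('t',round(st['time'],2),'pos',p.round(1),'head',round(np.arctan2(R[1,0],R[0,0]),4),'tilt',R[:,2].round(4),'w',round(st['width'],1),'F',st['contact_force'].round(1))
print('delta tool mm',d.round(1),'rows',round(np.linalg.norm(d)/41.7,1))
E
python3 g.py 521 -99 200
```

```text
t 0.3 pos [ 231.6 -580.3  231. ] head 0.3798 tilt [-2.e-04  5.e-04 -1.e+00] w 85.2 F [ 0.2  0.3 -0.3]
delta tool mm [ 447.2 -339.7   31.2] rows 13.5
```

{"method": "move_arm", "body": {"plan": [{"dx": 0, "dy": 0, "dz": -0.015, "yaw": 0.115, "gripper": 1}, {"dx": 0, "dy": 0, "dz": -0.015, "yaw": 0.115, "gripper": 1}, {"dx": 0, "dy": 0, "dz": -0.015, "yaw": 0.115, "gripper": 1}, {"dx": 0, "dy": 0, "dz": -0.015, "yaw": 0.115, "gripper": 1}, {"dx": 0, "dy": 0, "dz": 0, "yaw": 0, "gripper": 1}]}}

```text
time: 0.72
position: [232.6, -582.1, 294.4]
orientation: [3.133, -0.131, 0.004]
contact_force: [0.8, -0.7, 0.6]
width: 85.2
```

```bash
python3 g.py 521 -99 200
```

```text
t 0.72 pos [ 232.6 -582.1  294.4] head -0.0834 tilt [ 0.0023 -0.0056 -1.    ] w 85.2 F [ 0.8 -0.7  0.6]
delta tool mm [ 246.9 -505.9   92.3] rows 13.7
```

{"method": "move_arm", "body": {"plan": [{"dx": 0.0125, "dy": -0.0253, "gripper": 1}, {"dx": 0.0125, "dy": -0.0253, "gripper": 1}, {"dx": 0.0125, "dy": -0.0253, "gripper": 1}, {"dx": 0.0125, "dy": -0.0253, "gripper": 1}, {"dx": 0.0125, "dy": -0.0253, "gripper": 1}, {"dx": 0.0125, "dy": -0.0253, "gripper": 1}, {"dx": 0.0125, "dy": -0.0253, "gripper": 1}, {"dx": 0.0125, "dy": -0.0253, "gripper": 1}, {"dx": 0.0125, "dy": -0.0253, "gripper": 1}, {"dx": 0.0125, "dy": -0.0253, "gripper": 1}]}}

```text
validation failed for argument at $.pl...
```

{"method": "move_arm", "body": {"plan": [{"dx": 0.0125, "dy": -0.0253, "gripper": 1}, {"dx": 0.0125, "dy": -0.0253, "gripper": 1}, {"dx": 0.0125, "dy": -0.0253, "gripper": 1}, {"dx": 0.0125, "dy": -0.0253, "gripper": 1}, {"dx": 0.0125, "dy": -0.0253, "gripper": 1}, {"dx": 0.0125, "dy": -0.0253, "gripper": 1}, {"dx": 0.0125, "dy": -0.0253, "gripper": 1}, {"dx": 0.0125, "dy": -0.0253, "gripper": 1}, {"dx": 0.0125, "dy": -0.0253, "gripper": 1}, {"dx": 0.0125, "dy": -0.0253, "gripper": 1}]}}

```text
validation failed for argument at $.pl...
```

```bash
python3 g.py 521 -99 120
python3 - <<'E'
from h import *
st=bot.read_state(); s=snap('wrist','w1.png'); snap('top','t1.png')
E
```

```text
t 0.72 pos [ 232.6 -582.1  294.4] head -0.0834 tilt [ 0.0023 -0.0056 -1.    ] w 85.2 F [ 0.8 -0.7  0.6]
delta tool mm [ 246.7 -506.4  172.3] rows 14.1
```

View pics/w1.png

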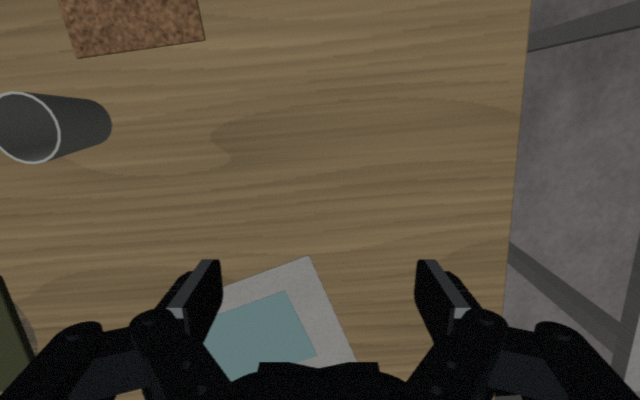

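{"method": "move_arm", "body": {"plan": [{"dx": 0.0125, "dy": -0.0253, "dz": 0, "yaw": 0, "gripper": 1}, {"dx": 0.0125, "dy": -0.0253, "dz": 0, "yaw": 0, "gripper": 1}, {"dx": 0.0125, "dy": -0.0253, "dz": 0, "yaw": 0, "gripper": 1}, {"dx": 0.0125, "dy": -0.0253, "dz": 0, "yaw": 0, "gripper": 1}, {"dx": 0.0125, "dy": -0.0253, "dz": 0, "yaw": 0, "gripper": 1}, {"dx": 0.0125, "dy": -0.0253, "dz": 0, "yaw": 0, "gripper": 1}, {"dx": 0.0125, "dy": -0.0253, "dz": 0, "yaw": 0, "gripper": 1}, {"dx": 0.0125, "dy": -0.0253, "dz": 0, "yaw": 0, "gripper": 1}, {"dx": 0.0125, "dy": -0.0253, "dz": 0, "yaw": 0, "gripper": 1}, {"dx": 0.0125, "dy": -0.0253, "dz": 0, "yaw": 0, "gripper": 1}]}}

```text
time: 1.65
position: [376.4, -336.5, 290.1]
orientation: [-3.138, 0.121, 0.003]
contact_force: [-0.1, -0.1, 0.7]
width: 85.2
```

{"method": "move_arm", "body": {"plan": [{"dx": 0.0125, "dy": -0.0253, "dz": 0, "yaw": 0, "gripper": 1}, {"dx": 0.0125, "dy": -0.0253, "dz": 0, "yaw": 0, "gripper": 1}, {"dx": 0.0125, "dy": -0.0253, "dz": 0, "yaw": 0, "gripper": 1}, {"dx": 0.0125, "dy": -0.0253, "dz": 0, "yaw": 0, "gripper": 1}, {"dx": 0.0125, "dy": -0.0253, "dz": 0, "yaw": 0, "gripper": 1}, {"dx": 0.0125, "dy": -0.0253, "dz": 0, "yaw": 0, "gripper": 1}, {"dx": 0.0125, "dy": -0.0253, "dz": 0, "yaw": 0, "gripper": 1}, {"dx": 0.0125, "dy": -0.0253, "dz": 0, "yaw": 0, "gripper": 1}, {"dx": 0.0125, "dy": -0.0253, "dz": 0, "yaw": 0, "gripper": 1}, {"dx": 0, "dy": 0, "dz": 0, "yaw": 0, "gripper": 1}]}}

```text
time: 2.48
position: [509.6, -113.2, 290.2]
orientation: [-3.135, 0.106, -0.001]
contact_force: [0.9, 0.0, 0.3]
width: 85.2
```

```bash
python3 g.py 521 -99 120
python3 - <<'E'
from h import *
st=bot.read_state(); s=snap('wrist','w2.png'); snap('top','t2.png')
E
```

```text
t 2.48 pos [ 509.6 -113.2  290.2] head -0.0678 tilt [ 8.0e-04  4.8e-03 -1.0e+00] w 85.2 F [0.9 0.  0.3]
delta tool mm [ 10.4 -14.1 170.2] rows 4.1
```

View pics/w2.png

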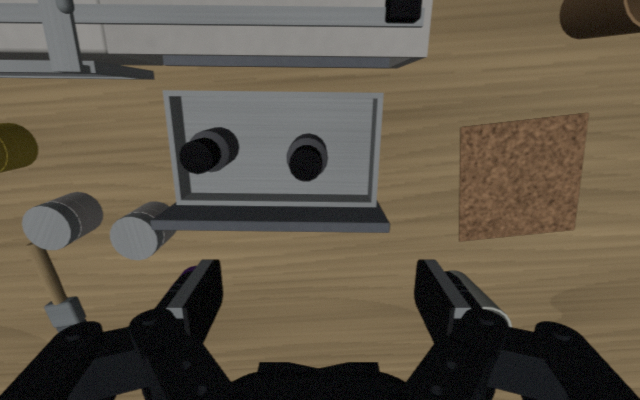

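```bash
python3 - <<'E'
from h import *
st=bot.read_state(); s=bot.snapshot('wrist')
for nm,u,v,z in [('bot1',306,163,106),('bot0',200,156,106),('jarA',47,227,64),('jarB',134,237,64),('m1',461,127,4),('m2',587,114,4),('m3',578,228,4),('m4',459,240,4),('dfL',150,228,105),('dfR',389,228,105),('trayUL',166,92,52),('trayUR',382,93,52),('roofR',430,56,118)]:
    print(nm,ray(s,u,v,z,st).round(1))
E
```

```text
bot1 [ 520.3 -107.4  106. ]
bot0 [535.3  -2.8 106. ]
jarA [458.4 211.5  64. ]
jarB [437.7 110.5  64. ]
m1 [ 532.3 -302.5    4. ]
m2 [ 536.5 -459.5    4. ]
m3 [ 381.  -472.5    4. ]
m4 [ 375.2 -308.     4. ]
dfL [462.7  64.8 105. ]
dfR [ 443.5 -189.6  105. ]
trayUL [600.1  41.6  52. ]
trayUR [ 581.2 -194.3   52. ]
roofR [ 609.1 -224.8  118. ]
```

```bash
python3 g.py 521 -99 120; python3 - <<'E'
from h import *
s=bot.snapshot('side'); im=cv2.cvtColor(s['color'],cv2.COLOR_RGB2BGR)
f=4;c=im[170:310,250:370];c=cv2.resize(c,None,fx=f*1.5,fy=f,interpolation=cv2.INTER_CUBIC)
c=cv2.resize(im[170:310,250:390],None,fx=5,fy=5,interpolation=cv2.INTER_CUBIC)
for p,col in [((459,219.9,64),(0,0,255)),((438.6,117.7,64),(0,0,255)),((534,7,106),(0,0,255)),((520,-99,106),(0,0,255)),((458.4,211.5,64),(0,255,0)),((437.7,110.5,64),(0,255,0)),((535,-3,106),(0,255,0)),((520,-107,106),(0,255,0))]:
    q=(proj(s,p)-[250,170]+.5)*5; cv2.circle(c,tuple(int(a) for a in q),3,col,-1)
cv2.imwrite('pics/s3.png',c)
E
```

```text
t 2.63 pos [ 506.1 -120.5  290.2] head -0.0781 tilt [-2.4e-03 -2.0e-04 -1.0e+00] w 85.1 F [ 0.6 -0.7  0.5]
delta tool mm [ 13.6 -22.7 170.2] rows 4.1
```

View pics/s3.png

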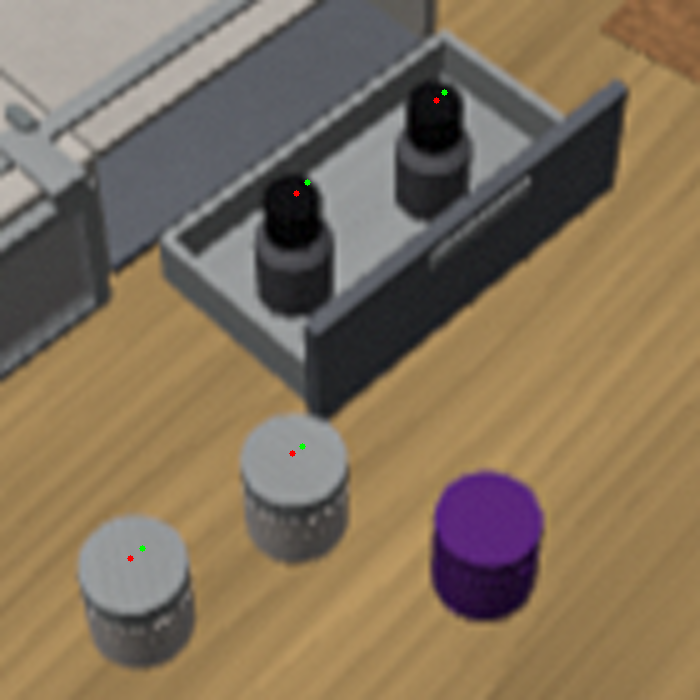

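```bash
python3 - <<'E'
from h import *
st=bot.read_state(); s=snap('wrist','w3.png')
im=s['color']; hsv=cv2.cvtColor(im,cv2.COLOR_RGB2HSV)
print(st['position'],st['qd'].max())
cv2.imwrite('pics/w3z.png',cv2.resize(cv2.cvtColor(im[80:270,0:400],cv2.COLOR_RGB2BGR),None,fx=2,fy=2))
E
```

```text
[ 505.86540075 -121.35608589  290.44817862] 0.013692453934746858
```

View pics/w3z.png

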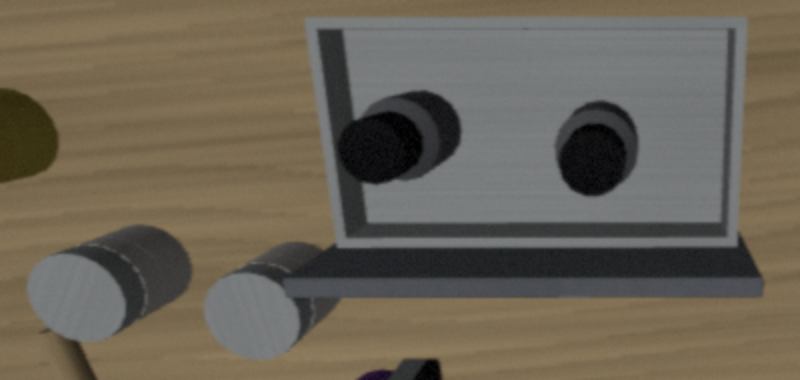

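```bash
python3 - <<'E'
from h import *
st=bot.read_state(); s=bot.snapshot('wrist'); 
for nm,u,v,z in [('bot1',592/2,80+160/2,106),('bot0',378/2,80+148/2,106),('jarA',77/2,80+295/2,64),('jarB',252/2,80+315/2,64),('dfLout',285/2,80+279/2,105),('dfRout',763/2,80+279/2,105),('trayUL',305/2,80+18/2,52),('trayUR',747/2,80+18/2,52)]:
    print(nm,ray(s,u,v,z,st).round(1))
E
```

```text
bot1 [ 523.4 -100.7  106. ]
bot0 [538.1   4.7 106. ]
jarA [460.  219.3  64. ]
jarB [438.5 117.9  64. ]
dfLout [473.3  68.  105. ]
dfRout [ 452.5 -184.5  105. ]
trayUL [604.8  52.2  52. ]
trayUR [ 585.  -188.8   52. ]
```

```bash
python3 g.py 522 -100 69
```

```text
t 2.78 pos [ 506.  -121.8  290.9] head -0.0819 tilt [-1.3e-03 -6.0e-04 -1.0e+00] w 84.9 F [-0.2 -0.4 -0.6]
delta tool mm [ 14.4 -23.2 221.8] rows 5.4
```

{"method": "move_arm", "body": {"plan": [{"dx": 0.007, "dy": -0.012, "dz": 0.03, "yaw": 0, "gripper": 1}, {"dx": 0.007, "dy": -0.011, "dz": 0.03, "yaw": 0, "gripper": 1}, {"dx": 0, "dy": 0, "dz": 0.035, "yaw": 0, "gripper": 1}, {"dx": 0, "dy": 0, "dz": 0.035, "yaw": 0, "gripper": 1}, {"dx": 0, "dy": 0, "dz": 0, "yaw": 0, "gripper": 1}, {"dx": 0, "dy": 0, "dz": 0, "yaw": 0, "gripper": 1}]}}

```text
time: 3.28
position: [521.2, -99.4, 160.4]
orientation: [3.139, -0.128, -0.007]
contact_force: [0.1, 0.4, -0.0]
width: 85.6
```

```bash
python3 g.py 522 -100 69
```

```text
t 3.28 pos [521.2 -99.4 160.4] head -0.0813 tilt [-4.2e-03 -1.0e-04 -1.0e+00] w 85.6 F [ 0.1  0.4 -0. ]
delta tool mm [ 1.2  0.5 91.4] rows 2.2
```

Descend and grip bottle1.

{"method": "move_arm", "body": {"plan": [{"dx": 0.001, "dy": 0, "dz": 0.03, "yaw": 0, "gripper": 1}, {"dx": 0, "dy": 0, "dz": 0.03, "yaw": 0, "gripper": 1}, {"dx": 0, "dy": 0, "dz": 0.03, "yaw": 0, "gripper": 1}, {"dx": 0, "dy": 0, "dz": 0, "yaw": 0, "gripper": 1}, {"dx": 0, "dy": 0, "dz": 0, "yaw": 0, "gripper": 0}, {"dx": 0, "dy": 0, "dz": 0, "yaw": 0, "gripper": 0}, {"dx": 0, "dy": 0, "dz": 0, "yaw": 0, "gripper": 0}, {"dx": 0, "dy": 0, "dz": 0, "yaw": 0, "gripper": 0}, {"dx": 0, "dy": 0, "dz": 0, "yaw": 0, "gripper": 0}, {"dx": 0, "dy": 0, "dz": 0, "yaw": 0, "gripper": 0}]}}

```text
time: 4.12
position: [525.2, -99.1, 73.4]
orientation: [3.138, -0.127, 0.006]
contact_force: [-0.8, -0.5, 9.1]
width: 32.3
```

```bash
python3 g.py 460 -340 170
```

```text
t 4.12 pos [525.2 -99.1  73.4] head -0.0806 tilt [ 3.7e-03 -8.0e-04 -1.0e+00] w 32.3 F [-0.8 -0.5  9.1]
delta tool mm [-45.2 245.4 -96.7] rows 6.4
```

{"method": "move_arm", "body": {"plan": [{"dx": 0, "dy": 0, "dz": -0.02, "yaw": 0, "gripper": 0}, {"dx": 0, "dy": 0, "dz": -0.03, "yaw": 0, "gripper": 0}, {"dx": 0, "dy": 0, "dz": -0.03, "yaw": 0, "gripper": 0}, {"dx": 0, "dy": 0.01, "dz": -0.02, "yaw": 0, "gripper": 0}, {"dx": -0.001, "dy": 0.0252, "dz": 0, "yaw": 0, "gripper": 0}, {"dx": -0.001, "dy": 0.0252, "dz": 0, "yaw": 0, "gripper": 0}, {"dx": -0.001, "dy": 0.0252, "dz": 0, "yaw": 0, "gripper": 0}, {"dx": 0, "dy": 0.0252, "dz": 0, "yaw": 0, "gripper": 0}, {"dx": 0, "dy": 0.0252, "dz": 0, "yaw": 0, "gripper": 0}, {"dx": 0, "dy": 0.0252, "dz": 0, "yaw": 0, "gripper": 0}]}}

```text
time: 4.95
position: [507.5, -260.3, 172.1]
orientation: [3.139, -0.126, 0.001]
contact_force: [0.3, -0.1, -1.2]
width: 32.5
```

{"method": "move_arm", "body": {"plan": [{"dx": 0, "dy": 0.0252, "dz": 0, "yaw": 0, "gripper": 0}, {"dx": 0, "dy": 0.0252, "dz": 0, "yaw": 0, "gripper": 0}, {"dx": 0, "dy": 0.0252, "dz": 0, "yaw": 0, "gripper": 0}, {"dx": 0, "dy": 0.0252, "dz": 0, "yaw": 0, "gripper": 0}, {"dx": 0, "dy": 0.0252, "dz": 0, "yaw": 0, "gripper": 0}, {"dx": 0, "dy": 0.015, "dz": 0, "yaw": 0, "gripper": 0}, {"dx": 0, "dy": 0, "dz": 0, "yaw": 0, "gripper": 0}, {"dx": 0, "dy": 0, "dz": 0, "yaw": 0, "gripper": 0}]}}

```text
time: 5.62
position: [495.9, -400.3, 171.7]
orientation: [3.139, -0.129, 0.0]
contact_force: [0.8, 0.2, -1.2]
width: 32.8
```

```bash
python3 g.py 497 -400 60;python3 - <<'E'
from h import *
st=bot.read_state(); s=snap('wrist','w4.png');s=snap('top','t4.png');s=snap('side','s4.png')
E
```

```text
t 5.62 pos [ 495.9 -400.3  171.7] head -0.0822 tilt [ 0.e+00 -2.e-04 -1.e+00] w 32.8 F [ 0.8  0.2 -1.2]
delta tool mm [  1.1  -0.4 111.7] rows 2.7
```

View pics/w4.png

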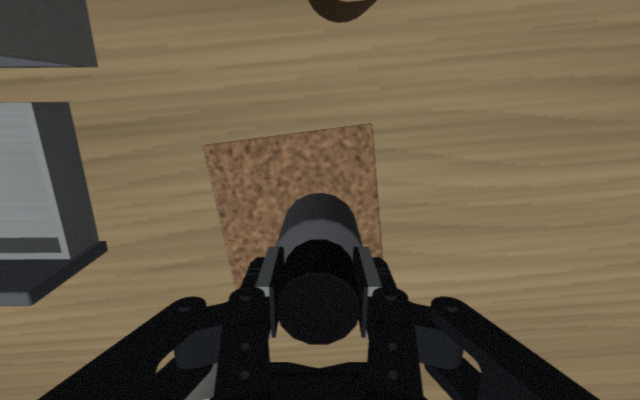

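View pics/s4.png

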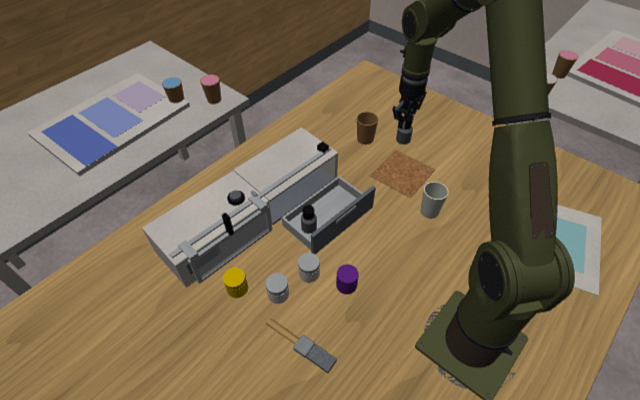

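{"method": "move_arm", "body": {"plan": [{"dx": 0.001, "dy": 0, "dz": 0.03, "yaw": 0, "gripper": 0}, {"dx": 0, "dy": 0, "dz": 0.03, "yaw": 0, "gripper": 0}, {"dx": 0, "dy": 0, "dz": 0.03, "yaw": 0, "gripper": 0}, {"dx": 0, "dy": 0, "dz": 0.01, "yaw": 0, "gripper": 0}, {"dx": 0, "dy": 0, "dz": 0.004, "yaw": 0, "gripper": 0}, {"dx": 0, "dy": 0, "dz": 0.004, "yaw": 0, "gripper": 0}, {"dx": 0, "dy": 0, "dz": 0, "yaw": 0, "gripper": 0}, {"dx": 0, "dy": 0, "dz": 0, "yaw": 0, "gripper": 0}]}}

```text
time: 6.43
position: [498.6, -400.2, 64.9]
orientation: [3.138, -0.126, 0.004]
contact_force: [-0.4, -0.2, -0.9]
width: 32.8
```

{"method": "move_arm", "body": {"plan": [{"dx": 0, "dy": 0, "dz": 0.002, "yaw": 0, "gripper": 0}, {"dx": 0, "dy": 0, "dz": 0.002, "yaw": 0, "gripper": 0}, {"dx": 0, "dy": 0, "dz": 0, "yaw": 0, "gripper": 0}]}}

```text
time: 6.68
position: [497.7, -399.8, 59.7]
orientation: [3.139, -0.126, 0.001]
contact_force: [-0.6, 0.3, -1.7]
width: 32.9
```

{"method": "move_arm", "body": {"plan": [{"dx": 0, "dy": 0, "dz": 0.0015, "yaw": 0, "gripper": 0}, {"dx": 0, "dy": 0, "dz": 0, "yaw": 0, "gripper": 0}, {"dx": 0, "dy": 0, "dz": 0, "yaw": 0, "gripper": 0}]}}

```text
time: 6.93
position: [497.8, -400.0, 59.5]
orientation: [3.138, -0.126, 0.001]
contact_force: [-1.9, 1.7, 8.3]
width: 32.8
```

Contact with the mat. Release, rise, and head back to bottle0.

{"method": "move_arm", "body": {"plan": [{"dx": 0, "dy": 0, "dz": 0, "yaw": 0, "gripper": 0.8}, {"dx": 0, "dy": 0, "dz": 0, "yaw": 0, "gripper": 0.8}, {"dx": 0, "dy": 0, "dz": 0, "yaw": 0, "gripper": 0.8}, {"dx": 0, "dy": 0, "dz": 0, "yaw": 0, "gripper": 0.8}, {"dx": 0, "dy": 0, "dz": -0.03, "yaw": 0, "gripper": 0.8}, {"dx": 0, "dy": 0, "dz": -0.04, "yaw": 0, "gripper": 0.9}, {"dx": 0, "dy": 0, "dz": -0.04, "yaw": 0, "gripper": 1}, {"dx": 0, "dy": 0, "dz": -0.03, "yaw": 0, "gripper": 1}, {"dx": 0, "dy": 0, "dz": 0, "yaw": 0, "gripper": 1}]}}

```text
time: 7.68
position: [501.3, -402.3, 204.9]
orientation: [3.132, -0.126, 0.017]
contact_force: [1.0, -0.3, 0.4]
width: 85.5
```

```bash
python3 g.py 536 6 160;python3 - <<'E'
from h import *
st=bot.read_state(); s=snap('wrist','w5.png');s=snap('top','t5.png');
E
```

```text
t 7.68 pos [ 501.3 -402.3  204.9] head -0.0806 tilt [ 0.0109 -0.0076 -0.9999] w 85.5 F [ 1.  -0.3  0.4]
delta tool mm [   1.2 -410.1   42.1] rows 9.9
```

View pics/w5.png

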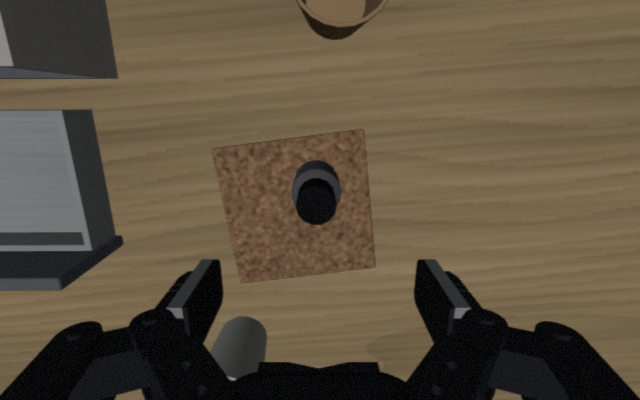

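View pics/t5.png

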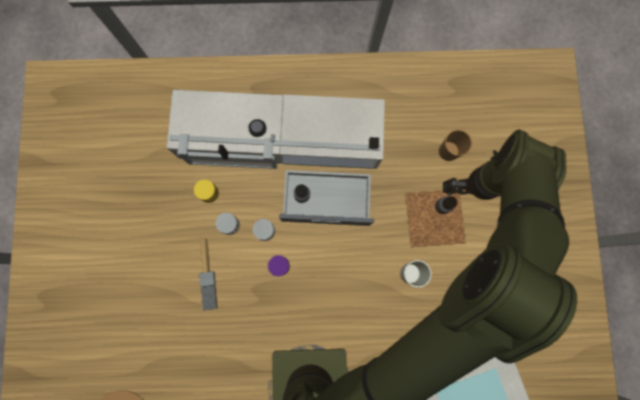

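{"method": "move_arm", "body": {"plan": [{"dx": 0, "dy": -0.02, "dz": 0, "yaw": 0, "gripper": 1}, {"dx": 0, "dy": -0.0325, "dz": 0, "yaw": 0, "gripper": 1}, {"dx": 0, "dy": -0.0325, "dz": 0, "yaw": 0, "gripper": 1}, {"dx": 0, "dy": -0.0325, "dz": 0, "yaw": 0, "gripper": 1}, {"dx": 0, "dy": -0.0325, "dz": 0, "yaw": 0, "gripper": 1}, {"dx": 0, "dy": -0.0325, "dz": 0, "yaw": 0, "gripper": 1}, {"dx": 0, "dy": -0.0325, "dz": 0, "yaw": 0, "gripper": 1}, {"dx": 0, "dy": -0.0325, "dz": 0, "yaw": 0, "gripper": 1}, {"dx": 0, "dy": -0.0325, "dz": 0, "yaw": 0, "gripper": 1}, {"dx": 0, "dy": -0.0325, "dz": 0, "yaw": 0, "gripper": 1}]}}

```text
time: 8.62
position: [521.2, -86.6, 196.2]
orientation: [-3.139, 0.126, 0.006]
contact_force: [0.9, -0.1, -1.1]
width: 85.5
```

{"method": "move_arm", "body": {"plan": [{"dx": 0, "dy": -0.0325, "dz": 0, "yaw": 0, "gripper": 1}, {"dx": 0, "dy": -0.0325, "dz": 0, "yaw": 0, "gripper": 1}, {"dx": 0, "dy": -0.02, "dz": 0.01, "yaw": 0, "gripper": 1}, {"dx": 0, "dy": -0.012, "dz": 0.015, "yaw": 0, "gripper": 1}, {"dx": 0, "dy": 0, "dz": 0.015, "yaw": 0, "gripper": 1}, {"dx": 0, "dy": 0, "dz": 0, "yaw": 0, "gripper": 1}, {"dx": 0, "dy": 0, "dz": 0, "yaw": 0, "gripper": 1}]}}

```text
time: 9.2
position: [528.8, 8.1, 156.2]
orientation: [3.138, -0.126, -0.007]
contact_force: [-0.6, -0.3, 1.1]
width: 85.4
```

```bash
python3 g.py 536 6 70;python3 - <<'E'
from h import *
st=bot.read_state(); s=snap('wrist','w6.png')
E
```

```text
t 9.2 pos [528.8   8.1 156.2] head -0.0802 tilt [-4.4e-03 -9.0e-04 -1.0e+00] w 85.4 F [-0.6 -0.3  1.1]
delta tool mm [ 7.7  1.4 86.2] rows 2.1
```

View pics/w6.png

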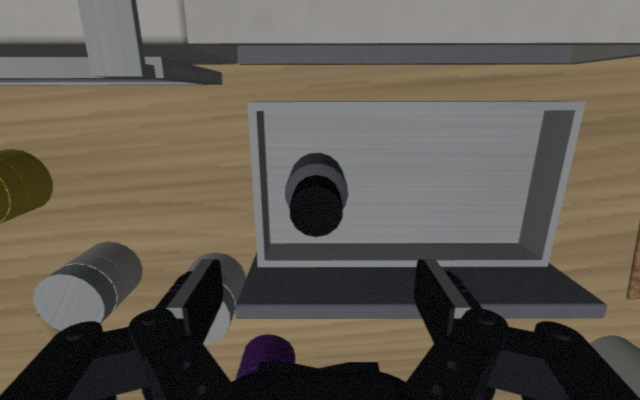

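{"method": "move_arm", "body": {"plan": [{"dx": 0.007, "dy": 0.001, "dz": 0.028, "yaw": 0, "gripper": 1}, {"dx": 0, "dy": 0, "dz": 0.028, "yaw": 0, "gripper": 1}, {"dx": 0, "dy": 0, "dz": 0.028, "yaw": 0, "gripper": 1}, {"dx": 0, "dy": 0, "dz": 0, "yaw": 0, "gripper": 1}, {"dx": 0, "dy": 0, "dz": 0, "yaw": 0, "gripper": 0}, {"dx": 0, "dy": 0, "dz": 0, "yaw": 0, "gripper": 0}, {"dx": 0, "dy": 0, "dz": 0, "yaw": 0, "gripper": 0}, {"dx": 0, "dy": 0, "dz": 0, "yaw": 0, "gripper": 0}, {"dx": 0, "dy": 0, "dz": 0, "yaw": 0, "gripper": 0}, {"dx": 0, "dy": 0, "dz": 0, "yaw": 0, "gripper": 0}]}}

```text
time: 10.08
position: [538.5, 7.0, 75.5]
orientation: [-3.139, 0.126, -0.005]
contact_force: [-0.8, 0.0, 7.8]
width: 32.5
```

```bash
python3 g.py 425 -355 170
```

```text
t 10.08 pos [538.5   7.   75.5] head -0.0802 tilt [ 3.2e-03  2.0e-04 -1.0e+00] w 32.5 F [-0.8  0.   7.8]
delta tool mm [-83.8 369.9 -94.9] rows 9.4
```

{"method": "move_arm", "body": {"plan": [{"dx": 0, "dy": 0, "dz": -0.02, "yaw": 0, "gripper": 0}, {"dx": 0, "dy": 0, "dz": -0.03, "yaw": 0, "gripper": 0}, {"dx": 0, "dy": 0, "dz": -0.03, "yaw": 0, "gripper": 0}, {"dx": 0, "dy": 0, "dz": -0.02, "yaw": 0, "gripper": 0}, {"dx": 0, "dy": 0.0285, "dz": 0, "yaw": 0, "gripper": 0}, {"dx": 0, "dy": 0.0285, "dz": 0, "yaw": 0, "gripper": 0}, {"dx": 0, "dy": 0.0285, "dz": 0, "yaw": 0, "gripper": 0}, {"dx": 0, "dy": 0.0285, "dz": 0, "yaw": 0, "gripper": 0}, {"dx": 0, "dy": 0.0285, "dz": 0, "yaw": 0, "gripper": 0}, {"dx": 0, "dy": 0.0285, "dz": 0, "yaw": 0, "gripper": 0}]}}

```text
time: 10.92
position: [523.2, -164.9, 174.6]
orientation: [3.139, -0.126, 0.001]
contact_force: [0.0, -0.8, -1.3]
width: 32.3
```

{"method": "move_arm", "body": {"plan": [{"dx": -0.012, "dy": 0.0285, "dz": 0, "yaw": 0, "gripper": 0}, {"dx": -0.012, "dy": 0.0285, "dz": 0, "yaw": 0, "gripper": 0}, {"dx": -0.012, "dy": 0.0285, "dz": 0, "yaw": 0, "gripper": 0}, {"dx": -0.012, "dy": 0.0285, "dz": 0, "yaw": 0, "gripper": 0}, {"dx": -0.012, "dy": 0.0285, "dz": 0, "yaw": 0, "gripper": 0}, {"dx": -0.012, "dy": 0.0285, "dz": 0, "yaw": 0, "gripper": 0}, {"dx": -0.012, "dy": 0.0285, "dz": 0, "yaw": 0, "gripper": 0}, {"dx": 0, "dy": 0, "dz": 0, "yaw": 0, "gripper": 0}, {"dx": 0, "dy": 0, "dz": 0, "yaw": 0, "gripper": 0}]}}

```text
time: 11.67
position: [422.0, -358.1, 174.3]
orientation: [3.137, -0.134, -0.001]
contact_force: [0.9, 1.4, -0.8]
width: 32.6
```

```bash
python3 g.py 425 -355 62;python3 - <<'E'
from h import *
st=bot.read_state(); s=snap('wrist','w7.png')
E
```

```text
t 11.67 pos [ 422.  -358.1  174.3] head -0.0854 tilt [-4.0e-04 -1.6e-03 -1.0e+00] w 32.6 F [ 0.9  1.4 -0.8]
delta tool mm [  2.8  -3.5 112.3] rows 2.7
```

View pics/w7.png

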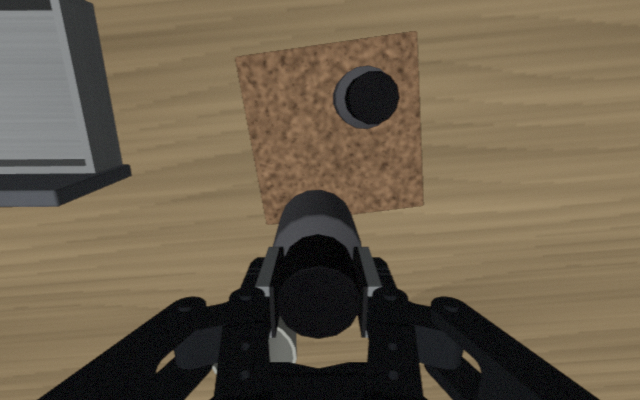

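{"method": "move_arm", "body": {"plan": [{"dx": 0.008, "dy": -0.001, "dz": 0.03, "yaw": 0, "gripper": 0}, {"dx": 0, "dy": 0, "dz": 0.03, "yaw": 0, "gripper": 0}, {"dx": 0, "dy": 0, "dz": 0.03, "yaw": 0, "gripper": 0}, {"dx": 0, "dy": 0, "dz": 0.012, "yaw": 0, "gripper": 0}, {"dx": 0, "dy": 0, "dz": 0.004, "yaw": 0, "gripper": 0}, {"dx": 0, "dy": 0, "dz": 0.003, "yaw": 0, "gripper": 0}, {"dx": 0, "dy": 0, "dz": 0, "yaw": 0, "gripper": 0}, {"dx": 0, "dy": 0, "dz": 0, "yaw": 0, "gripper": 0}]}}

```text
time: 12.38
position: [433.0, -355.3, 65.9]
orientation: [3.138, -0.125, 0.003]
contact_force: [-0.2, 0.1, -0.9]
width: 32.4
```

{"method": "move_arm", "body": {"plan": [{"dx": 0, "dy": 0, "dz": 0.0015, "yaw": 0, "gripper": 0}, {"dx": 0, "dy": 0, "dz": 0, "yaw": 0, "gripper": 0}, {"dx": 0, "dy": 0, "dz": 0, "yaw": 0, "gripper": 0}]}}

```text
time: 12.63
position: [432.2, -355.5, 63.9]
orientation: [3.138, -0.126, 0.001]
contact_force: [-0.0, 0.2, -1.4]
width: 32.1
```

{"method": "move_arm", "body": {"plan": [{"dx": 0, "dy": 0, "dz": 0.002, "yaw": 0, "gripper": 0}, {"dx": 0, "dy": 0, "dz": 0.001, "yaw": 0, "gripper": 0}, {"dx": 0, "dy": 0, "dz": 0, "yaw": 0, "gripper": 0}]}}

```text
time: 12.88
position: [432.4, -355.6, 61.5]
orientation: [3.138, -0.126, 0.002]
contact_force: [-1.4, 0.7, 9.8]
width: 32.4
```

{"method": "move_arm", "body": {"plan": [{"dx": 0, "dy": 0, "dz": 0, "yaw": 0, "gripper": 0.8}, {"dx": 0, "dy": 0, "dz": 0, "yaw": 0, "gripper": 0.8}, {"dx": 0, "dy": 0, "dz": 0, "yaw": 0, "gripper": 0.8}, {"dx": 0, "dy": 0, "dz": 0, "yaw": 0, "gripper": 0.8}, {"dx": 0, "dy": 0, "dz": -0.03, "yaw": 0, "gripper": 0.8}, {"dx": 0, "dy": 0, "dz": -0.04, "yaw": 0, "gripper": 0.9}, {"dx": 0, "dy": 0, "dz": -0.04, "yaw": 0, "gripper": 1}, {"dx": 0, "dy": 0, "dz": -0.03, "yaw": 0, "gripper": 1}, {"dx": 0, "dy": 0, "dz": 0, "yaw": 0, "gripper": 1}]}}

```text
time: 13.63
position: [435.2, -357.6, 206.3]
orientation: [3.133, -0.126, 0.016]
contact_force: [0.3, -0.6, -0.5]
width: 85.4
```

```bash
python3 g.py 438 118 160;python3 - <<'E'
from h import *
st=bot.read_state(); s=snap('wrist','w8.png');s=snap('top','t8.png');
im=s['color'];hsv=cv2.cvtColor(im,cv2.COLOR_RGB2HSV)
g=((hsv[...,1]<50)&(hsv[...,2]>90)); m=np.zeros(g.shape,np.uint8); m[205:260,170:290]=g[205:260,170:290]
n,l,q,c=cv2.connectedComponentsWithStats(m)
for i in range(1,n):
    if q[i][4]>100: print(c[i],q[i],ray(s,*c[i],64).round(1))
E
```

```text
t 13.63 pos [ 435.2 -357.6  206.3] head -0.0806 tilt [ 0.0097 -0.0069 -0.9999] w 85.4 F [ 0.3 -0.6 -0.5]
delta tool mm [ -36.  -474.6   43.1] rows 11.5
[226.12078652 222.76123596] [216 213  22  21 356] [458.8 219.3  64. ]
[263.03107345 229.1440678 ] [253 219  21  21 354] [438.1 117.4  64. ]
```

View pics/t8.png

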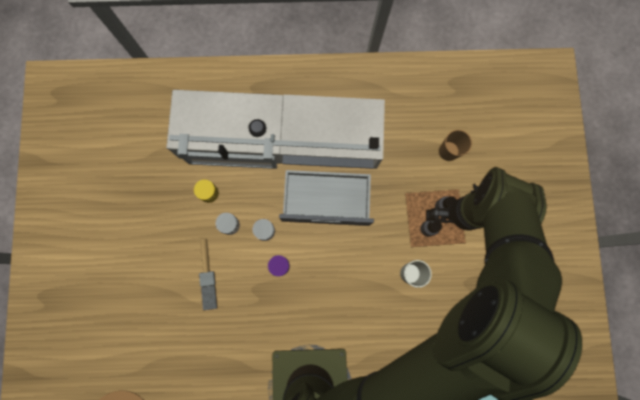

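View pics/w8.png

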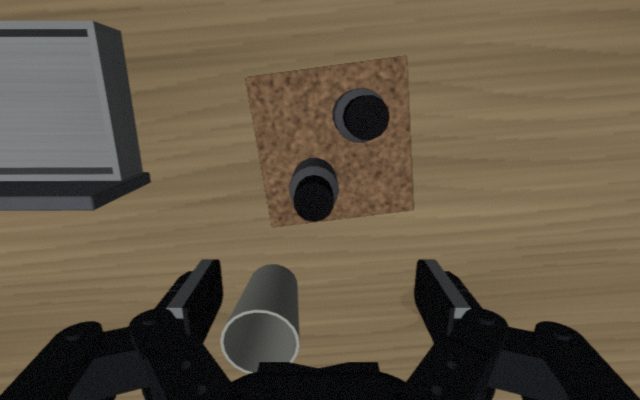

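{"method": "move_arm", "body": {"plan": [{"dx": 0, "dy": -0.02, "dz": 0, "yaw": 0, "gripper": 1}, {"dx": -0.002, "dy": -0.033, "dz": 0, "yaw": 0, "gripper": 1}, {"dx": -0.003, "dy": -0.033, "dz": 0, "yaw": 0, "gripper": 1}, {"dx": -0.003, "dy": -0.033, "dz": 0, "yaw": 0, "gripper": 1}, {"dx": -0.003, "dy": -0.033, "dz": 0, "yaw": 0, "gripper": 1}, {"dx": -0.003, "dy": -0.033, "dz": 0, "yaw": 0, "gripper": 1}, {"dx": -0.003, "dy": -0.033, "dz": 0, "yaw": 0, "gripper": 1}, {"dx": -0.003, "dy": -0.033, "dz": 0, "yaw": 0, "gripper": 1}, {"dx": -0.003, "dy": -0.033, "dz": 0, "yaw": 0, "gripper": 1}, {"dx": -0.003, "dy": -0.033, "dz": 0, "yaw": 0, "gripper": 1}]}}

```text
time: 14.57
position: [429.8, -35.8, 198.9]
orientation: [3.139, -0.126, -0.006]
contact_force: [0.6, 0.6, -0.1]
width: 85.4
```

{"method": "move_arm", "body": {"plan": [{"dx": -0.003, "dy": -0.033, "dz": 0, "yaw": 0, "gripper": 1}, {"dx": -0.003, "dy": -0.033, "dz": 0, "yaw": 0, "gripper": 1}, {"dx": -0.003, "dy": -0.033, "dz": 0, "yaw": 0, "gripper": 1}, {"dx": 0, "dy": -0.033, "dz": 0, "yaw": 0, "gripper": 1}, {"dx": 0, "dy": -0.02, "dz": 0.01, "yaw": 0, "gripper": 1}, {"dx": 0, "dy": -0.005, "dz": 0.02, "yaw": 0, "gripper": 1}, {"dx": 0, "dy": 0, "dz": 0.01, "yaw": 0, "gripper": 1}, {"dx": 0, "dy": 0, "dz": 0, "yaw": 0, "gripper": 1}, {"dx": 0, "dy": 0, "dz": 0, "yaw": 0, "gripper": 1}]}}

```text
time: 15.32
position: [433.7, 119.4, 159.0]
orientation: [3.137, -0.126, -0.006]
contact_force: [0.6, 0.0, 0.2]
width: 85.5
```

```bash
python3 g.py 438 118 35;python3 - <<'E'
from h import *
st=bot.read_state(); s=snap('wrist','w9.png')
E
```

```text
t 15.32 pos [433.7 119.4 159. ] head -0.0801 tilt [-0.0038 -0.0018 -1.    ] w 85.5 F [0.6 0.  0.2]
delta tool mm [  4.9   0.8 124. ] rows 3.0
```

View pics/w9.png

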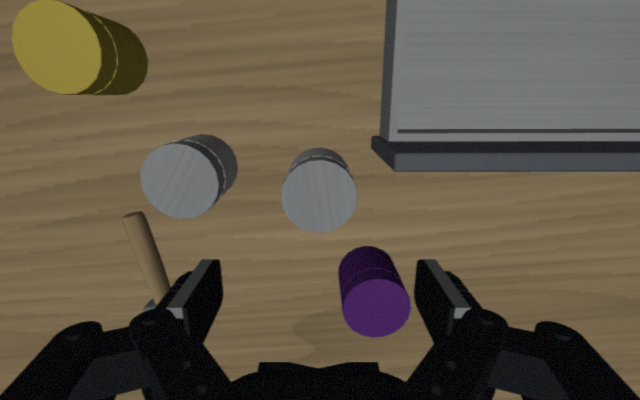

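{"method": "move_arm", "body": {"plan": [{"dx": 0.004, "dy": 0.001, "dz": 0.03, "yaw": 0, "gripper": 1}, {"dx": 0, "dy": 0, "dz": 0.03, "yaw": 0, "gripper": 1}, {"dx": 0, "dy": 0, "dz": 0.02, "yaw": 0, "gripper": 1}, {"dx": 0, "dy": 0, "dz": 0, "yaw": 0, "gripper": 1}, {"dx": 0, "dy": 0, "dz": 0, "yaw": 0, "gripper": 1}]}}

```text
time: 15.78
position: [438.6, 118.0, 80.3]
orientation: [3.138, -0.127, -0.002]
contact_force: [0.4, 0.9, 1.0]
width: 85.5
```

```bash
python3 g.py 438 118 35;python3 - <<'E'
from h import *
st=bot.read_state(); s=snap('wrist','w10.png')
E
```

```text
t 15.78 pos [438.6 118.   80.3] head -0.0811 tilt [-1.4e-03 -9.0e-04 -1.0e+00] w 85.5 F [0.4 0.9 1. ]
delta tool mm [-0.5  0.  45.3] rows 1.1
```

View pics/w10.png

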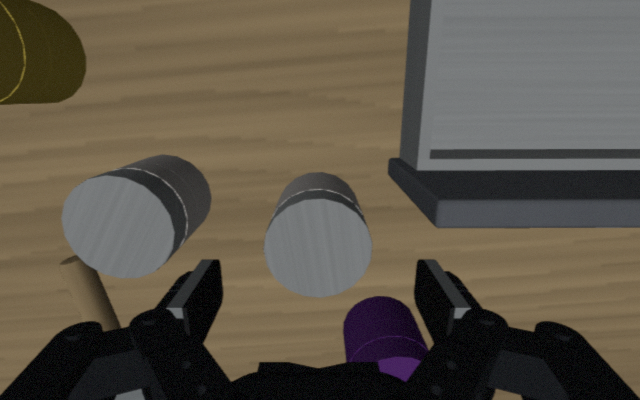

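{"method": "move_arm", "body": {"plan": [{"dx": 0, "dy": 0, "dz": 0.02, "yaw": 0, "gripper": 1}, {"dx": 0, "dy": 0, "dz": 0.02, "yaw": 0, "gripper": 1}, {"dx": 0, "dy": 0, "dz": 0.005, "yaw": 0, "gripper": 1}, {"dx": 0, "dy": 0, "dz": 0, "yaw": 0, "gripper": 1}, {"dx": 0, "dy": 0, "dz": 0, "yaw": 0, "gripper": 0}, {"dx": 0, "dy": 0, "dz": 0, "yaw": 0, "gripper": 0}, {"dx": 0, "dy": 0, "dz": 0, "yaw": 0, "gripper": 0}, {"dx": 0, "dy": 0, "dz": 0, "yaw": 0, "gripper": 0}, {"dx": 0, "dy": 0, "dz": 0, "yaw": 0, "gripper": 0}]}}

```text
time: 16.58
position: [439.6, 118.6, 36.9]
orientation: [-3.139, 0.126, -0.004]
contact_force: [-0.6, -1.0, 8.9]
width: 56.4
```

{"method": "move_arm", "body": {"plan": [{"dx": 0, "dy": 0, "dz": -0.01, "yaw": 0, "gripper": 0}, {"dx": 0, "dy": 0, "dz": -0.02, "yaw": 0, "gripper": 0}, {"dx": 0, "dy": 0, "dz": -0.03, "yaw": 0, "gripper": 0}, {"dx": 0, "dy": 0, "dz": -0.03, "yaw": 0, "gripper": 0}, {"dx": 0, "dy": 0, "dz": -0.03, "yaw": 0, "gripper": 0}, {"dx": 0, "dy": 0, "dz": -0.02, "yaw": 0, "gripper": 0}, {"dx": 0, "dy": 0, "dz": 0, "yaw": 0, "gripper": 0}, {"dx": 0, "dy": 0, "dz": 0, "yaw": 0, "gripper": 0}]}}

```text
time: 17.25
position: [439.3, 118.7, 176.7]
orientation: [-3.138, 0.126, -0.004]
contact_force: [-0.6, 0.2, -3.5]
width: 56.4
```

```bash
python3 g.py 525 -113.3 170
```

```text
t 17.25 pos [439.3 118.7 176.7] head -0.0804 tilt [ 2.9e-03  9.0e-04 -1.0e+00] w 56.4 F [-0.6  0.2 -3.5]
delta tool mm [104.  224.4   6.8] rows 5.9
```

{"method": "move_arm", "body": {"plan": [{"dx": 0.007, "dy": 0.012, "dz": 0, "yaw": 0, "gripper": 0}, {"dx": 0.011, "dy": 0.024, "dz": 0, "yaw": 0, "gripper": 0}, {"dx": 0.011, "dy": 0.024, "dz": 0, "yaw": 0, "gripper": 0}, {"dx": 0.011, "dy": 0.024, "dz": 0, "yaw": 0, "gripper": 0}, {"dx": 0.011, "dy": 0.024, "dz": 0, "yaw": 0, "gripper": 0}, {"dx": 0.011, "dy": 0.024, "dz": 0, "yaw": 0, "gripper": 0}, {"dx": 0.011, "dy": 0.024, "dz": 0, "yaw": 0, "gripper": 0}, {"dx": 0.011, "dy": 0.024, "dz": 0, "yaw": 0, "gripper": 0}, {"dx": 0.011, "dy": 0.024, "dz": 0, "yaw": 0, "gripper": 0}, {"dx": 0.009, "dy": 0.02, "dz": 0, "yaw": 0, "gripper": 0}]}}

```text
time: 18.08
position: [523.6, -115.1, 173.6]
orientation: [3.139, -0.128, -0.005]
contact_force: [-0.6, -0.7, -2.3]
width: 56.5
```

{"method": "move_arm", "body": {"plan": [{"dx": 0, "dy": 0, "dz": 0, "yaw": 0, "gripper": 0}, {"dx": 0, "dy": 0, "dz": 0, "yaw": 0, "gripper": 0}, {"dx": 0, "dy": 0, "dz": 0, "yaw": 0, "gripper": 0}]}}

```text
time: 18.33
position: [523.3, -111.9, 174.0]
orientation: [-3.138, 0.125, 0.005]
contact_force: [0.9, -0.4, -2.6]
width: 56.4
```

```bash
python3 g.py 525 -113.3 56;python3 - <<'E'
from h import *
st=bot.read_state(); s=snap('wrist','w11.png'); 
E
```

```text
t 18.33 pos [ 523.3 -111.9  174. ] head -0.0796 tilt [-0.0033  0.0012 -1.    ] w 56.4 F [ 0.9 -0.4 -2.6]
delta tool mm [  2.2   1.3 118. ] rows 2.8
```

View pics/w11.png

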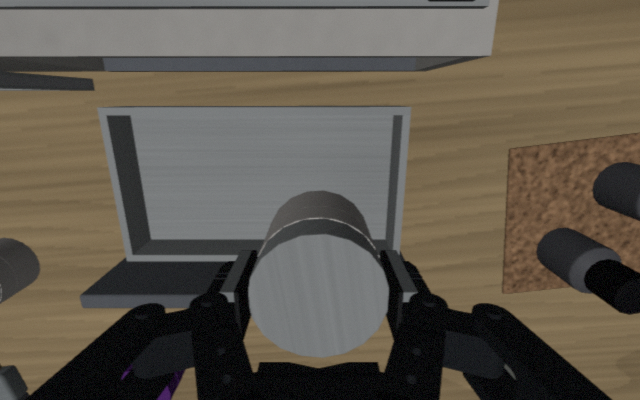

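{"method": "move_arm", "body": {"plan": [{"dx": 0.002, "dy": 0.001, "dz": 0.03, "yaw": 0, "gripper": 0}, {"dx": 0, "dy": 0, "dz": 0.03, "yaw": 0, "gripper": 0}, {"dx": 0, "dy": 0, "dz": 0.03, "yaw": 0, "gripper": 0}, {"dx": 0, "dy": 0, "dz": 0.015, "yaw": 0, "gripper": 0}, {"dx": 0, "dy": 0, "dz": 0.008, "yaw": 0, "gripper": 0}, {"dx": 0, "dy": 0, "dz": 0, "yaw": 0, "gripper": 0}, {"dx": 0, "dy": 0, "dz": 0, "yaw": 0, "gripper": 0}, {"dx": 0, "dy": 0, "dz": 0, "yaw": 0, "gripper": 0}]}}

```text
time: 19.05
position: [527.5, -113.8, 63.4]
orientation: [3.139, -0.125, 0.003]
contact_force: [0.3, -0.3, -2.5]
width: 56.5
```

{"method": "move_arm", "body": {"plan": [{"dx": 0, "dy": 0, "dz": 0.002, "yaw": 0, "gripper": 0}, {"dx": 0, "dy": 0, "dz": 0.001, "yaw": 0, "gripper": 0}, {"dx": 0, "dy": 0, "dz": 0, "yaw": 0, "gripper": 0}]}}

```text
time: 19.3
position: [526.9, -114.2, 59.8]
orientation: [3.139, -0.126, 0.002]
contact_force: [0.6, -0.9, -2.6]
width: 56.6
```

{"method": "move_arm", "body": {"plan": [{"dx": 0, "dy": 0, "dz": 0.002, "yaw": 0, "gripper": 0}, {"dx": 0, "dy": 0, "dz": 0.002, "yaw": 0, "gripper": 0}, {"dx": 0, "dy": 0, "dz": 0, "yaw": 0, "gripper": 0}]}}

```text
time: 19.55
position: [526.5, -114.1, 55.1]
orientation: [3.139, -0.126, -0.0]
contact_force: [-0.5, -1.0, -2.4]
width: 56.1
```

{"method": "move_arm", "body": {"plan": [{"dx": 0, "dy": 0, "dz": 0.0015, "yaw": 0, "gripper": 0}, {"dx": 0, "dy": 0, "dz": 0, "yaw": 0, "gripper": 0}, {"dx": 0, "dy": 0, "dz": 0, "yaw": 0, "gripper": 0}]}}

```text
time: 19.8
position: [527.8, -114.3, 54.9]
orientation: [3.139, -0.126, 0.005]
contact_force: [0.2, 0.1, 6.7]
width: 55.9
```

Seated on the tray floor. Release and look for jar A.

{"method": "move_arm", "body": {"plan": [{"dx": 0, "dy": 0, "dz": 0, "yaw": 0, "gripper": 0.9}, {"dx": 0, "dy": 0, "dz": 0, "yaw": 0, "gripper": 0.9}, {"dx": 0, "dy": 0, "dz": 0, "yaw": 0, "gripper": 0.9}, {"dx": 0, "dy": 0, "dz": 0, "yaw": 0, "gripper": 0.9}, {"dx": 0, "dy": 0, "dz": -0.025, "yaw": 0, "gripper": 0.9}, {"dx": 0, "dy": 0, "dz": -0.04, "yaw": 0, "gripper": 1}, {"dx": 0, "dy": 0, "dz": -0.04, "yaw": 0, "gripper": 1}, {"dx": 0, "dy": 0, "dz": -0.03, "yaw": 0, "gripper": 1}, {"dx": 0, "dy": 0, "dz": -0.01, "yaw": 0, "gripper": 1}, {"dx": 0, "dy": 0, "dz": 0, "yaw": 0, "gripper": 1}]}}

```text
time: 20.63
position: [528.3, -114.4, 201.5]
orientation: [3.138, -0.126, 0.009]
contact_force: [0.1, 0.6, -1.0]
width: 85.4
```

```bash
python3 - <<'E'
from h import *
st=bot.read_state(); s=snap('wrist','w12.png');s=snap('top','t12.png');
im=s['color'];hsv=cv2.cvtColor(im,cv2.COLOR_RGB2HSV)
g=((hsv[...,1]<50)&(hsv[...,2]>90)); m=np.zeros(g.shape,np.uint8); m[200:260,170:280]=g[200:260,170:280]
n,l,q,c=cv2.connectedComponentsWithStats(m)
for i in range(1,n):
    if q[i][4]>100: print(c[i],q[i],ray(s,*c[i],64).round(1))
E
python3 g.py 459 219.5 160
```

```text
[226.24861878 222.87016575] [216 213  22  21 362] [458.5 218.9  64. ]
t 20.73 pos [ 525.9 -114.1  198.1] head -0.0802 tilt [-0.0011  0.     -1.    ] w 85.3 F [ 0.6 -0.4 -1.4]
delta tool mm [ -93.4 -327.1   38.1] rows 8.2
```

View pics/w12.png

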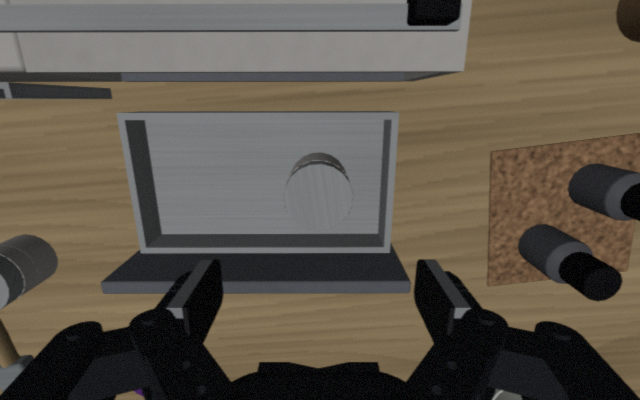

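View pics/t12.png

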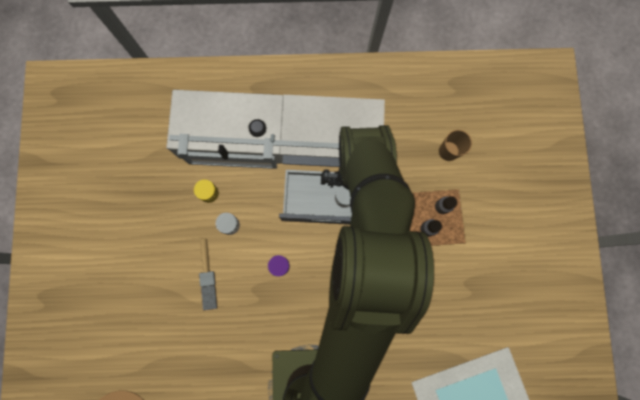

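{"method": "move_arm", "body": {"plan": [{"dx": -0.004, "dy": -0.015, "dz": 0, "yaw": 0, "gripper": 1}, {"dx": -0.009, "dy": -0.031, "dz": 0, "yaw": 0, "gripper": 1}, {"dx": -0.009, "dy": -0.031, "dz": 0, "yaw": 0, "gripper": 1}, {"dx": -0.009, "dy": -0.031, "dz": 0, "yaw": 0, "gripper": 1}, {"dx": -0.009, "dy": -0.031, "dz": 0, "yaw": 0, "gripper": 1}, {"dx": -0.009, "dy": -0.031, "dz": 0, "yaw": 0, "gripper": 1}, {"dx": -0.009, "dy": -0.031, "dz": 0, "yaw": 0, "gripper": 1}, {"dx": -0.009, "dy": -0.031, "dz": 0, "yaw": 0, "gripper": 1}, {"dx": -0.009, "dy": -0.031, "dz": 0, "yaw": 0, "gripper": 1}, {"dx": -0.009, "dy": -0.031, "dz": 0, "yaw": 0, "gripper": 1}]}}

```text
time: 21.57
position: [463.4, 186.6, 196.5]
orientation: [3.137, -0.126, -0.006]
contact_force: [0.3, 0.4, 0.2]
width: 85.3
```

{"method": "move_arm", "body": {"plan": [{"dx": -0.008, "dy": -0.025, "dz": 0, "yaw": 0, "gripper": 1}, {"dx": 0, "dy": -0.008, "dz": 0.02, "yaw": 0, "gripper": 1}, {"dx": 0, "dy": 0, "dz": 0.02, "yaw": 0, "gripper": 1}, {"dx": 0, "dy": 0, "dz": 0.02, "yaw": 0, "gripper": 1}, {"dx": 0, "dy": 0, "dz": 0.02, "yaw": 0, "gripper": 1}, {"dx": 0, "dy": 0, "dz": 0, "yaw": 0, "gripper": 1}, {"dx": 0, "dy": 0, "dz": 0, "yaw": 0, "gripper": 1}]}}

```text
time: 22.15
position: [458.2, 218.3, 116.7]
orientation: [3.136, -0.125, -0.008]
contact_force: [0.4, 0.5, -0.8]
width: 85.3
```

```bash
python3 g.py 459 219.5 36;python3 - <<'E'
from h import *
st=bot.read_state(); s=snap('wrist','w13.png')
E
```

```text
t 22.15 pos [458.2 218.3 116.7] head -0.08 tilt [-0.005  -0.0031 -1.    ] w 85.3 F [ 0.4  0.5 -0.8]
delta tool mm [ 1.1 -1.5 80.7] rows 1.9
```

View pics/w13.png

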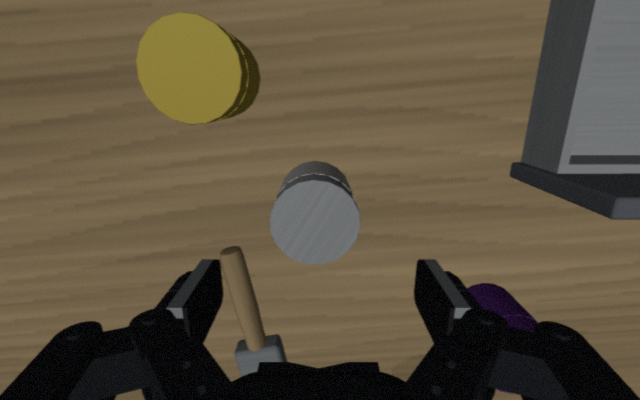

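{"method": "move_arm", "body": {"plan": [{"dx": 0.001, "dy": -0.001, "dz": 0.025, "yaw": 0, "gripper": 1}, {"dx": 0, "dy": 0, "dz": 0.025, "yaw": 0, "gripper": 1}, {"dx": 0, "dy": 0, "dz": 0.02, "yaw": 0, "gripper": 1}, {"dx": 0, "dy": 0, "dz": 0.01, "yaw": 0, "gripper": 1}, {"dx": 0, "dy": 0, "dz": 0, "yaw": 0, "gripper": 1}, {"dx": 0, "dy": 0, "dz": 0, "yaw": 0, "gripper": 0}, {"dx": 0, "dy": 0, "dz": 0, "yaw": 0, "gripper": 0}, {"dx": 0, "dy": 0, "dz": 0, "yaw": 0, "gripper": 0}, {"dx": 0, "dy": 0, "dz": 0, "yaw": 0, "gripper": 0}, {"dx": 0, "dy": 0, "dz": 0, "yaw": 0, "gripper": 0}]}}

```text
time: 23.03
position: [462.0, 220.4, 40.5]
orientation: [-3.138, 0.127, -0.004]
contact_force: [-0.5, -0.7, 5.3]
width: 56.3
```

{"method": "move_arm", "body": {"plan": [{"dx": 0, "dy": 0, "dz": -0.01, "yaw": 0, "gripper": 0}, {"dx": 0, "dy": 0, "dz": -0.02, "yaw": 0, "gripper": 0}, {"dx": 0, "dy": 0, "dz": -0.03, "yaw": 0, "gripper": 0}, {"dx": 0, "dy": 0, "dz": -0.03, "yaw": 0, "gripper": 0}, {"dx": 0, "dy": 0, "dz": -0.03, "yaw": 0, "gripper": 0}, {"dx": 0, "dy": 0, "dz": -0.02, "yaw": 0, "gripper": 0}, {"dx": 0, "dy": 0, "dz": 0, "yaw": 0, "gripper": 0}, {"dx": 0, "dy": 0, "dz": 0, "yaw": 0, "gripper": 0}]}}

```text
time: 23.7
position: [461.6, 220.4, 180.4]
orientation: [-3.137, 0.126, -0.004]
contact_force: [0.1, -0.3, -3.5]
width: 56.0
```

```bash
python3 g.py 533 -13.7 170
```

```text
t 23.7 pos [461.6 220.4 180.4] head -0.0803 tilt [ 0.0028  0.0015 -1.    ] w 56.0 F [ 0.1 -0.3 -3.5]
delta tool mm [ 89.9 227.7  10.3] rows 5.9
```

{"method": "move_arm", "body": {"plan": [{"dx": 0.006, "dy": 0.014, "dz": 0, "yaw": 0, "gripper": 0}, {"dx": 0.01, "dy": 0.024, "dz": 0, "yaw": 0, "gripper": 0}, {"dx": 0.01, "dy": 0.024, "dz": 0, "yaw": 0, "gripper": 0}, {"dx": 0.01, "dy": 0.024, "dz": 0, "yaw": 0, "gripper": 0}, {"dx": 0.01, "dy": 0.024, "dz": 0, "yaw": 0, "gripper": 0}, {"dx": 0.01, "dy": 0.024, "dz": 0, "yaw": 0, "gripper": 0}, {"dx": 0.01, "dy": 0.024, "dz": 0, "yaw": 0, "gripper": 0}, {"dx": 0.01, "dy": 0.024, "dz": 0, "yaw": 0, "gripper": 0}, {"dx": 0.008, "dy": 0.024, "dz": 0, "yaw": 0, "gripper": 0}, {"dx": 0.006, "dy": 0.022, "dz": 0, "yaw": 0, "gripper": 0}]}}

```text
time: 24.53
position: [531.8, -16.1, 177.3]
orientation: [3.138, -0.127, -0.005]
contact_force: [0.4, 0.3, -1.8]
width: 55.9
```

{"method": "move_arm", "body": {"plan": [{"dx": 0, "dy": 0, "dz": 0, "yaw": 0, "gripper": 0}, {"dx": 0, "dy": 0, "dz": 0, "yaw": 0, "gripper": 0}, {"dx": 0, "dy": 0, "dz": 0, "yaw": 0, "gripper": 0}]}}

```text
time: 24.78
position: [531.5, -13.7, 177.7]
orientation: [-3.139, 0.125, 0.004]
contact_force: [0.0, 1.1, -2.4]
width: 55.8
```

```bash
python3 g.py 533 -13.7 59;python3 - <<'E'
from h import *
st=bot.read_state(); s=snap('wrist','w14.png')
E
```

```text
t 24.78 pos [531.5 -13.7 177.7] head -0.0798 tilt [-2.6e-03  6.0e-04 -1.0e+00] w 55.8 F [ 0.   1.1 -2.4]
delta tool mm [  1.9  -0.  118.7] rows 2.8
```

View pics/w14.png

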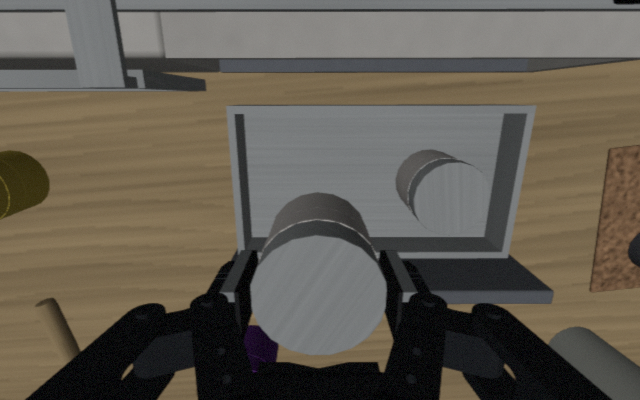

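{"method": "move_arm", "body": {"plan": [{"dx": 0.001, "dy": 0, "dz": 0.03, "yaw": 0, "gripper": 0}, {"dx": 0, "dy": 0, "dz": 0.03, "yaw": 0, "gripper": 0}, {"dx": 0, "dy": 0, "dz": 0.03, "yaw": 0, "gripper": 0}, {"dx": 0, "dy": 0, "dz": 0.015, "yaw": 0, "gripper": 0}, {"dx": 0, "dy": 0, "dz": 0.009, "yaw": 0, "gripper": 0}, {"dx": 0, "dy": 0, "dz": 0.002, "yaw": 0, "gripper": 0}, {"dx": 0, "dy": 0, "dz": 0, "yaw": 0, "gripper": 0}, {"dx": 0, "dy": 0, "dz": 0, "yaw": 0, "gripper": 0}]}}

```text
time: 25.5
position: [534.4, -13.9, 63.7]
orientation: [-3.139, 0.125, -0.003]
contact_force: [-0.2, -0.5, -3.2]
width: 55.9
```

{"method": "move_arm", "body": {"plan": [{"dx": 0, "dy": 0, "dz": 0.0015, "yaw": 0, "gripper": 0}, {"dx": 0, "dy": 0, "dz": 0, "yaw": 0, "gripper": 0}, {"dx": 0, "dy": 0, "dz": 0, "yaw": 0, "gripper": 0}]}}

```text
time: 25.75
position: [534.0, -14.4, 62.0]
orientation: [-3.139, 0.126, -0.002]
contact_force: [-0.2, -0.3, -2.9]
width: 55.9
```

{"method": "move_arm", "body": {"plan": [{"dx": 0, "dy": 0, "dz": 0.002, "yaw": 0, "gripper": 0}, {"dx": 0, "dy": 0, "dz": 0.001, "yaw": 0, "gripper": 0}, {"dx": 0, "dy": 0, "dz": 0, "yaw": 0, "gripper": 0}]}}

```text
time: 26.0
position: [533.8, -14.4, 58.6]
orientation: [3.139, -0.126, 0.001]
contact_force: [-0.1, -0.9, 1.2]
width: 56.4
```

{"method": "move_arm", "body": {"plan": [{"dx": 0, "dy": 0, "dz": 0.001, "yaw": 0, "gripper": 0}, {"dx": 0, "dy": 0, "dz": 0, "yaw": 0, "gripper": 0}, {"dx": 0, "dy": 0, "dz": 0, "yaw": 0, "gripper": 0}]}}

```text
time: 26.25
position: [534.7, -14.5, 58.5]
orientation: [3.139, -0.126, 0.004]
contact_force: [-0.2, -0.3, 8.9]
width: 56.3
```

{"method": "move_arm", "body": {"plan": [{"dx": 0, "dy": 0, "dz": 0, "yaw": 0, "gripper": 0.9}, {"dx": 0, "dy": 0, "dz": 0, "yaw": 0, "gripper": 0.9}, {"dx": 0, "dy": 0, "dz": 0, "yaw": 0, "gripper": 0.9}, {"dx": 0, "dy": 0, "dz": 0, "yaw": 0, "gripper": 0.9}, {"dx": 0, "dy": 0, "dz": -0.025, "yaw": 0, "gripper": 0.9}, {"dx": 0, "dy": 0, "dz": -0.04, "yaw": 0, "gripper": 0.9}, {"dx": 0, "dy": 0, "dz": -0.04, "yaw": 0, "gripper": 0.9}, {"dx": 0, "dy": 0, "dz": -0.03, "yaw": 0, "gripper": 0.9}, {"dx": 0, "dy": 0, "dz": -0.01, "yaw": 0, "gripper": 0.9}, {"dx": 0, "dy": 0, "dz": 0, "yaw": 0, "gripper": 0.9}]}}

```text
time: 27.08
position: [535.4, -14.3, 204.9]
orientation: [-3.139, 0.126, -0.009]
contact_force: [-0.2, -0.1, -0.1]
width: 76.5
```

```bash
python3 - <<'E'
from h import *
st=bot.read_state(); s=snap('wrist','w15.png');s=snap('side','s15.png')
E
python3 g.py 405 -54 200
```

```text
t 27.18 pos [532.9 -14.4 201.5] head -0.0802 tilt [-1.2e-03 -2.0e-04 -1.0e+00] w 77.0 F [-0.8 -0.1 -0.5]
delta tool mm [-124.3   49.7    1.7] rows 3.2
```

View pics/w15.png

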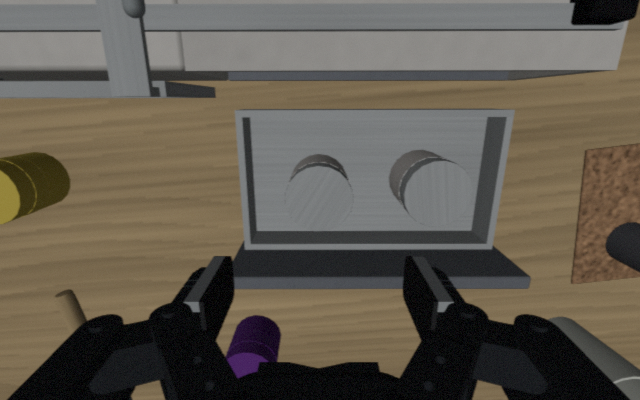

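View pics/s15.png

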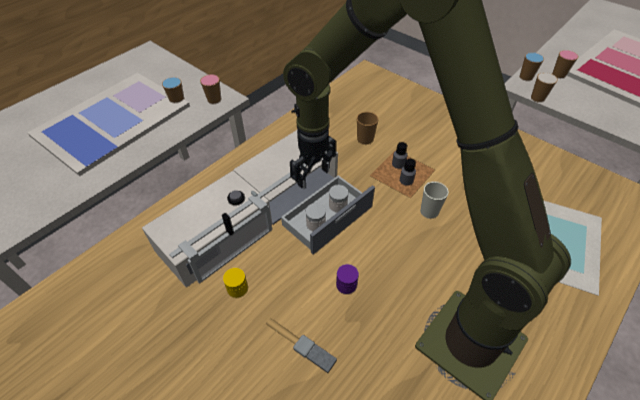

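{"method": "move_arm", "body": {"plan": [{"dx": -0.02, "dy": 0.008, "dz": 0, "yaw": 0, "gripper": 0}, {"dx": -0.03, "dy": 0.012, "dz": 0, "yaw": 0, "gripper": 0}, {"dx": -0.03, "dy": 0.012, "dz": 0, "yaw": 0, "gripper": 0}, {"dx": -0.025, "dy": 0.01, "dz": 0, "yaw": 0, "gripper": 0}, {"dx": -0.016, "dy": 0.008, "dz": 0, "yaw": 0, "gripper": 0}, {"dx": 0, "dy": 0, "dz": 0, "yaw": 0, "gripper": 0}, {"dx": 0, "dy": 0, "dz": 0, "yaw": 0, "gripper": 0}]}}

```text
time: 27.77
position: [407.4, -54.7, 201.0]
orientation: [3.139, -0.127, -0.006]
contact_force: [0.6, -0.7, -1.0]
width: 0.2
```

```bash
python3 g.py 412 -55 86; python3 - <<'E'
from h import *
s=snap('wrist','w16.png'); st=bot.read_state()
E
```

```text
t 27.77 pos [407.4 -54.7 201. ] head -0.0809 tilt [-3.6e-03  1.0e-04 -1.0e+00] w 0.2 F [ 0.6 -0.7 -1. ]
delta tool mm [ 5.00e+00 -1.00e-01  1.15e+02] rows 2.8
```

View pics/w16.png

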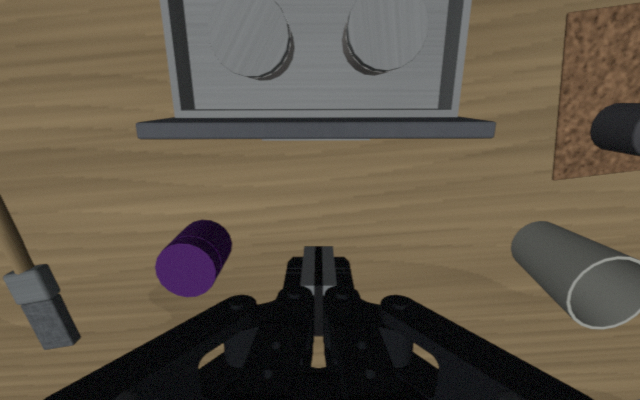

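{"method": "move_arm", "body": {"plan": [{"dx": 0, "dy": 0, "dz": 0.03, "yaw": 0, "gripper": 0}, {"dx": 0, "dy": 0, "dz": 0.035, "yaw": 0, "gripper": 0}, {"dx": 0, "dy": 0, "dz": 0.03, "yaw": 0, "gripper": 0}, {"dx": 0, "dy": 0, "dz": 0.018, "yaw": 0, "gripper": 0}, {"dx": 0, "dy": 0, "dz": 0, "yaw": 0, "gripper": 0}, {"dx": 0, "dy": 0, "dz": 0, "yaw": 0, "gripper": 0}]}}

```text
time: 28.32
position: [409.2, -53.9, 88.2]
orientation: [-3.139, 0.124, 0.003]
contact_force: [0.3, -0.0, -0.6]
width: -0.1
```

```bash
python3 - <<'E'
from h import *
st=bot.read_state(); print(st['position'])
s=snap('wrist','w17.png')
for u in (160,318,470): pass
E
```

```text
[409.24833098 -53.87707898  88.16720729]
```

View pics/w17.png

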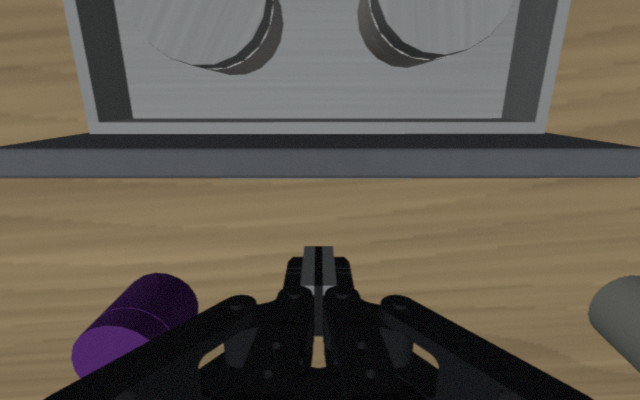

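{"method": "move_arm", "body": {"plan": [{"dx": 0.008, "dy": 0, "dz": 0, "yaw": 0, "gripper": 0}, {"dx": 0.008, "dy": 0, "dz": 0, "yaw": 0, "gripper": 0}, {"dx": 0.005, "dy": 0, "dz": 0, "yaw": 0, "gripper": 0}, {"dx": 0.005, "dy": 0, "dz": 0, "yaw": 0, "gripper": 0}, {"dx": 0.005, "dy": 0, "dz": 0, "yaw": 0, "gripper": 0}, {"dx": 0.005, "dy": 0, "dz": 0, "yaw": 0, "gripper": 0}, {"dx": 0.006, "dy": 0, "dz": 0, "yaw": 0, "gripper": 0}, {"dx": 0.006, "dy": 0, "dz": 0, "yaw": 0, "gripper": 0}, {"dx": 0.007, "dy": 0, "dz": 0, "yaw": 0, "gripper": 0}, {"dx": 0.007, "dy": 0, "dz": 0, "yaw": 0, "gripper": 0}]}}

```text
time: 29.2
position: [471.2, -59.6, 89.3]
orientation: [3.139, -0.126, -0.001]
contact_force: [-0.9, -0.7, -0.2]
width: 0.4
```

{"method": "move_arm", "body": {"plan": [{"dx": 0.008, "dy": 0, "dz": 0, "yaw": 0, "gripper": 0}, {"dx": 0.008, "dy": 0, "dz": 0, "yaw": 0, "gripper": 0}, {"dx": 0.008, "dy": 0, "dz": 0, "yaw": 0, "gripper": 0}, {"dx": 0.008, "dy": 0, "dz": 0, "yaw": 0, "gripper": 0}, {"dx": 0.008, "dy": 0, "dz": 0, "yaw": 0, "gripper": 0}, {"dx": 0.008, "dy": 0, "dz": 0, "yaw": 0, "gripper": 0}, {"dx": 0.008, "dy": 0, "dz": 0, "yaw": 0, "gripper": 0}, {"dx": 0.008, "dy": 0, "dz": 0, "yaw": 0, "gripper": 0}]}}

```text
time: 29.87
position: [535.3, -64.6, 89.3]
orientation: [3.139, -0.126, -0.0]
contact_force: [-0.8, -0.1, -0.1]
width: 0.1
```

```bash
python3 g.py 608 -70 88; python3 - <<'E'
from h import *
s=snap('side','s18.png'); s=snap('wrist','w18.png')
E
```

```text
t 29.87 pos [535.3 -64.6  89.3] head -0.0802 tilt [-1.e-04 -0.e+00 -1.e+00] w 0.1 F [-0.8 -0.1 -0.1]
delta tool mm [72.9 -0.5  1.2] rows 1.7
```

View pics/w18.png

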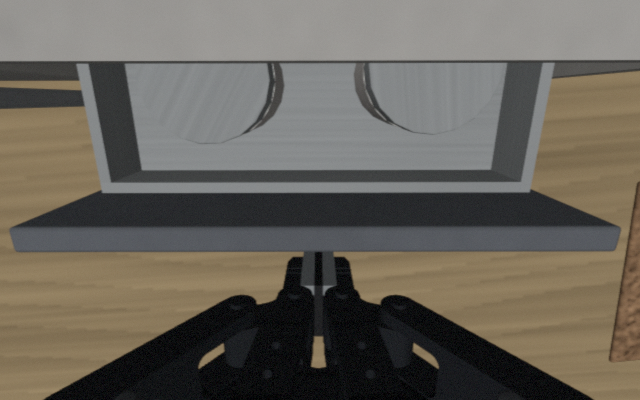

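View pics/s18.png

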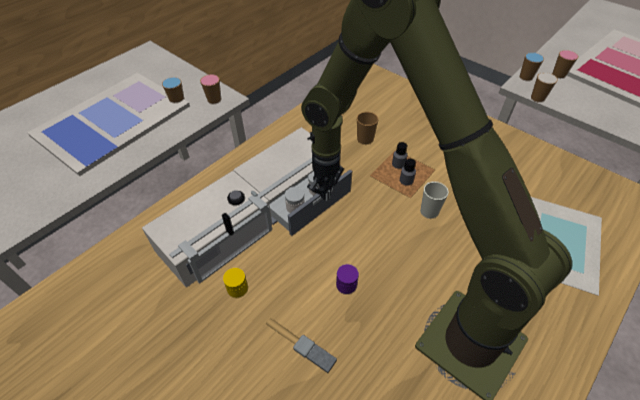

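{"method": "move_arm", "body": {"plan": [{"dx": 0.008, "dy": 0, "dz": 0, "yaw": 0, "gripper": 0}, {"dx": 0.008, "dy": 0, "dz": 0, "yaw": 0, "gripper": 0}, {"dx": 0.008, "dy": 0, "dz": 0, "yaw": 0, "gripper": 0}, {"dx": 0.008, "dy": 0, "dz": 0, "yaw": 0, "gripper": 0}, {"dx": 0.008, "dy": 0, "dz": 0, "yaw": 0, "gripper": 0}, {"dx": 0.006, "dy": 0, "dz": 0, "yaw": 0, "gripper": 0}, {"dx": 0.005, "dy": 0, "dz": 0, "yaw": 0, "gripper": 0}, {"dx": 0.005, "dy": 0, "dz": 0, "yaw": 0, "gripper": 0}, {"dx": 0.004, "dy": 0, "dz": 0, "yaw": 0, "gripper": 0}]}}

```text
time: 30.72
position: [594.9, -69.4, 89.3]
orientation: [3.139, -0.126, 0.0]
contact_force: [-0.9, 0.4, 0.4]
width: 0.2
```

{"method": "move_arm", "body": {"plan": [{"dx": 0.004, "dy": 0, "dz": 0, "yaw": 0, "gripper": 0}, {"dx": 0.004, "dy": 0, "dz": 0, "yaw": 0, "gripper": 0}, {"dx": 0.004, "dy": 0, "dz": 0, "yaw": 0, "gripper": 0}, {"dx": 0, "dy": 0, "dz": 0, "yaw": 0, "gripper": 0}]}}

```text
time: 31.05
position: [603.6, -70.1, 88.9]
orientation: [3.139, -0.126, -0.01]
contact_force: [-4.3, 0.3, 0.2]
width: 0.0
```

Detent resistance felt; continue slowly.

{"method": "move_arm", "body": {"plan": [{"dx": 0.003, "dy": 0, "dz": 0, "yaw": 0, "gripper": 0}, {"dx": 0.003, "dy": 0, "dz": 0, "yaw": 0, "gripper": 0}, {"dx": 0.003, "dy": 0, "dz": 0, "yaw": 0, "gripper": 0}, {"dx": 0.002, "dy": 0, "dz": 0, "yaw": 0, "gripper": 0}, {"dx": 0, "dy": 0, "dz": 0, "yaw": 0, "gripper": 0}]}}

```text
time: 31.47
position: [613.7, -71.0, 88.9]
orientation: [3.139, -0.126, -0.013]
contact_force: [-9.8, 2.2, 6.2]
width: -0.2
```

{"method": "move_arm", "body": {"plan": [{"dx": 0.002, "dy": 0, "dz": 0, "yaw": 0, "gripper": 0}, {"dx": 0, "dy": 0, "dz": 0, "yaw": 0, "gripper": 0}, {"dx": 0, "dy": 0, "dz": 0, "yaw": 0, "gripper": 0}]}}

```text
time: 31.72
position: [613.6, -71.0, 88.8]
orientation: [3.139, -0.126, -0.019]
contact_force: [-13.1, 1.6, 9.0]
width: 0.1
```

{"method": "move_arm", "body": {"plan": [{"dx": -0.01, "dy": 0, "dz": 0, "yaw": 0, "gripper": 0}, {"dx": -0.02, "dy": 0, "dz": 0, "yaw": 0, "gripper": 0}, {"dx": -0.02, "dy": 0, "dz": 0, "yaw": 0, "gripper": 0}, {"dx": -0.01, "dy": 0, "dz": -0.02, "yaw": 0, "gripper": 0}, {"dx": 0, "dy": 0, "dz": -0.03, "yaw": 0, "gripper": 0}, {"dx": 0, "dy": 0, "dz": -0.04, "yaw": 0, "gripper": 0}, {"dx": 0, "dy": 0, "dz": -0.04, "yaw": 0, "gripper": 0}, {"dx": 0, "dy": 0, "dz": -0.03, "yaw": 0, "gripper": 0}, {"dx": 0, "dy": 0, "dz": 0, "yaw": 0, "gripper": 0}, {"dx": 0, "dy": 0, "dz": 0, "yaw": 0, "gripper": 0}]}}

```text
time: 32.55
position: [561.8, -66.8, 251.6]
orientation: [3.139, -0.126, 0.011]
contact_force: [0.1, -0.6, -0.3]
width: 0.1
```

```bash
python3 - <<'E'
from h import *
s=snap('side','s19.png'); cv2.imwrite('pics/s19z.png',cv2.resize(cv2.cvtColor(s['color'][110:300,130:390],cv2.COLOR_RGB2BGR),None,fx=3,fy=3,interpolation=cv2.INTER_CUBIC)); s=snap('wrist','w19.png'); snap('top','t19.png')
E
python3 g.py 640 270 200
```

```text
t 32.7 pos [558.9 -66.7 248.1] head -0.0802 tilt [-1.9e-03 -1.0e-04 -1.0e+00] w -0.1 F [-0.1  0.1 -0.4]
delta tool mm [  54.  -342.1   47.9] rows 8.4
```

View pics/w19.png

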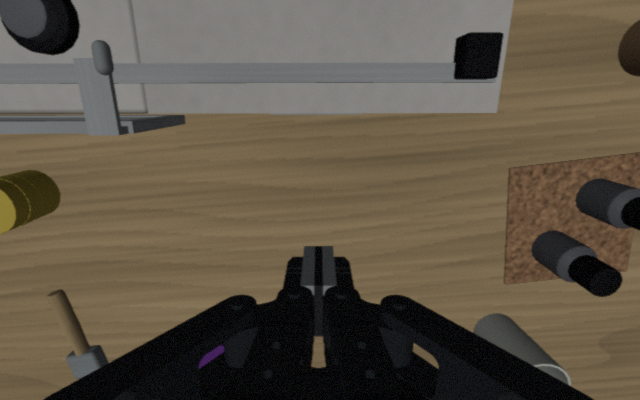

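View pics/s19z.png

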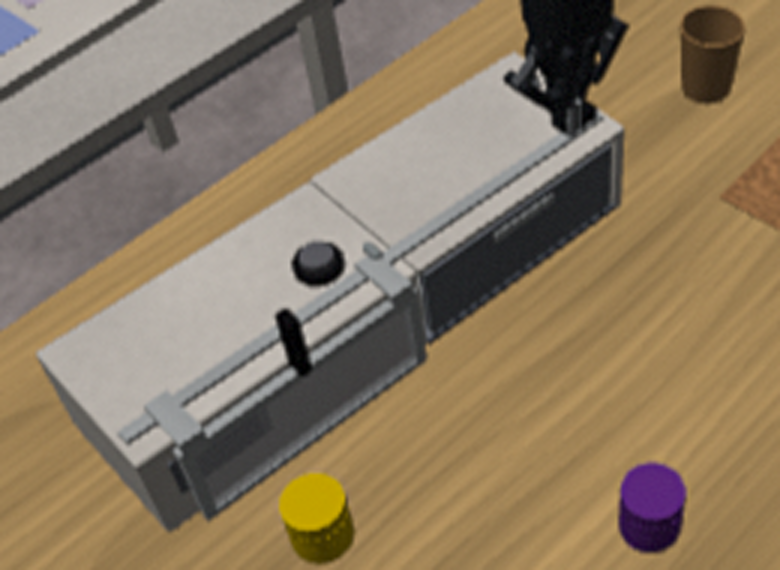

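View pics/t19.png

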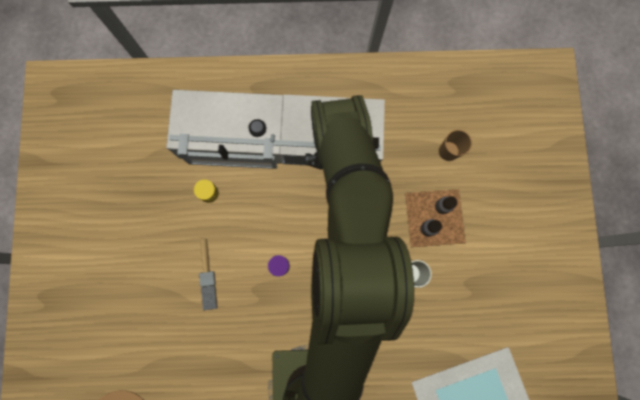

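{"method": "move_arm", "body": {"plan": [{"dx": 0.003, "dy": -0.015, "dz": 0, "yaw": 0, "gripper": 0}, {"dx": 0.005, "dy": -0.032, "dz": 0, "yaw": 0, "gripper": 0}, {"dx": 0.005, "dy": -0.032, "dz": 0, "yaw": 0, "gripper": 0}, {"dx": 0.005, "dy": -0.032, "dz": 0, "yaw": 0, "gripper": 0}, {"dx": 0.005, "dy": -0.032, "dz": 0, "yaw": 0, "gripper": 0}, {"dx": 0.005, "dy": -0.032, "dz": 0, "yaw": 0, "gripper": 0}, {"dx": 0.005, "dy": -0.032, "dz": 0, "yaw": 0, "gripper": 0}, {"dx": 0.005, "dy": -0.032, "dz": 0, "yaw": 0, "gripper": 0}, {"dx": 0.005, "dy": -0.032, "dz": 0, "yaw": 0, "gripper": 0}, {"dx": 0.005, "dy": -0.032, "dz": 0, "yaw": 0, "gripper": 0}]}}

```text
time: 33.53
position: [631.0, 232.9, 247.1]
orientation: [3.137, -0.125, -0.005]
contact_force: [0.6, -0.6, 0.1]
width: -0.4
```

{"method": "move_arm", "body": {"plan": [{"dx": 0.005, "dy": -0.032, "dz": 0, "yaw": 0, "gripper": 0}, {"dx": 0.001, "dy": -0.018, "dz": 0, "yaw": 0, "gripper": 0}, {"dx": 0, "dy": 0, "dz": 0, "yaw": 0, "gripper": 0}, {"dx": 0, "dy": 0, "dz": 0, "yaw": 0, "gripper": 0}, {"dx": 0, "dy": 0, "dz": 0, "yaw": 0, "gripper": 0}]}}

```text
time: 33.95
position: [641.3, 279.2, 247.7]
orientation: [3.136, -0.127, -0.003]
contact_force: [0.5, -0.8, -0.5]
width: 0.2
```

```bash
python3 g.py 640 275 160; python3 - <<'E'
from h import *
s=snap('wrist','w20.png')
E
```

```text
t 33.95 pos [641.3 279.2 247.7] head -0.0813 tilt [-0.002  -0.0029 -1.    ] w 0.2 F [ 0.5 -0.8 -0.5]
delta tool mm [-0.8  4.  87.7] rows 2.1
```

View pics/w20.png

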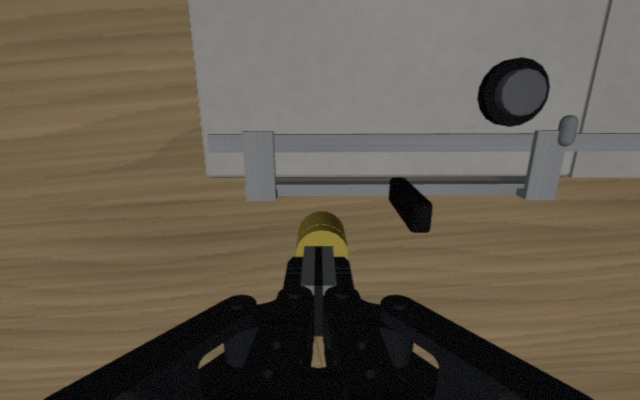

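```bash
python3 - <<'E'
from h import *
st=bot.read_state(); s=bot.snapshot('wrist')
for nm,u,v,z in [('handle top NE',430,203,187),('handle top centre',421,219,187),('nearleft',411,230,187),('btn',522,92,130),('brL',260,199,130),('brR',540,199,130)]:
    print(nm,ray(s,u,v,z,st).round(1))
im=cv2.cvtColor(s['color'],cv2.COLOR_RGB2BGR); cv2.imwrite('pics/hz.png',cv2.resize(im[40:300,230:600],None,fx=2.1,fy=2.1,interpolation=cv2.INTER_CUBIC))
E
```

```text
handle top NE [645.7 205.6 187. ]
handle top centre [635.1 211.4 187. ]
nearleft [627.8 217.9 187. ]
btn [708.1 119.3 130. ]
brL [641.1 326.9 130. ]
brR [621.7  96.  130. ]
```

View pics/hz.png

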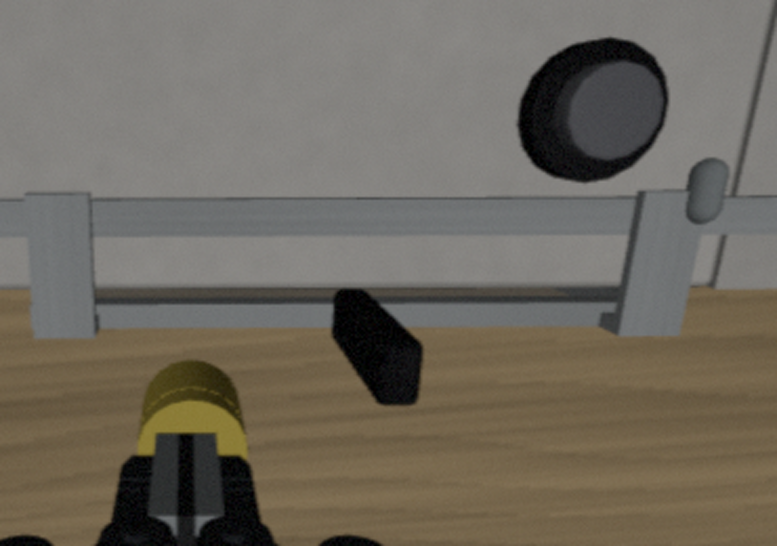

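{"method": "move_arm", "body": {"plan": [{"dx": 0, "dy": 0, "dz": 0.03, "yaw": 0, "gripper": 0}, {"dx": 0, "dy": 0, "dz": 0.03, "yaw": 0, "gripper": 0}, {"dx": 0, "dy": 0, "dz": 0.025, "yaw": 0, "gripper": 0}, {"dx": 0, "dy": 0.01, "dz": 0, "yaw": 0, "gripper": 0}, {"dx": 0, "dy": 0.01, "dz": 0, "yaw": 0, "gripper": 0}, {"dx": 0, "dy": 0.01, "dz": 0, "yaw": 0, "gripper": 0}, {"dx": 0, "dy": 0, "dz": 0, "yaw": 0, "gripper": 0}, {"dx": 0, "dy": 0, "dz": 0, "yaw": 0, "gripper": 0}]}}

```text
time: 34.72
position: [640.9, 249.5, 166.6]
orientation: [-3.138, 0.13, -0.006]
contact_force: [0.1, 0.8, -0.9]
width: -0.2
```

```bash
python3 g.py 636 211 160; python3 - <<'E'
from h import *
s=snap('wrist','w21.png'); s=snap('side','s21.png')
cv2.imwrite('pics/s21z.png',cv2.resize(cv2.cvtColor(s['color'][110:300,130:390],cv2.COLOR_RGB2BGR),None,fx=3,fy=3,interpolation=cv2.INTER_CUBIC))
E
```

```text
t 34.72 pos [640.9 249.5 166.6] head -0.0831 tilt [ 3.7e-03  6.0e-04 -1.0e+00] w -0.2 F [ 0.1  0.8 -0.9]
delta tool mm [-1.7 38.7  6.6] rows 0.9
```

View pics/w21.png

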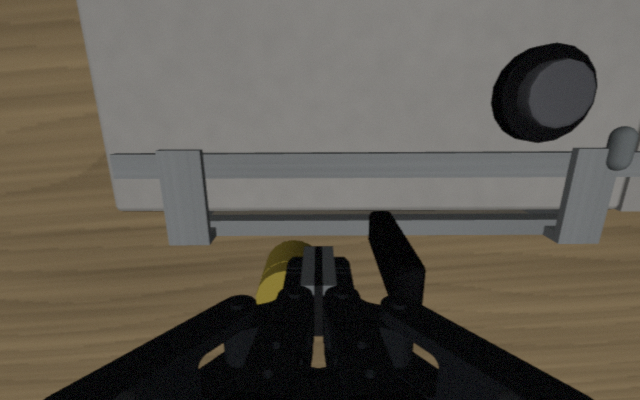

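View pics/s21z.png

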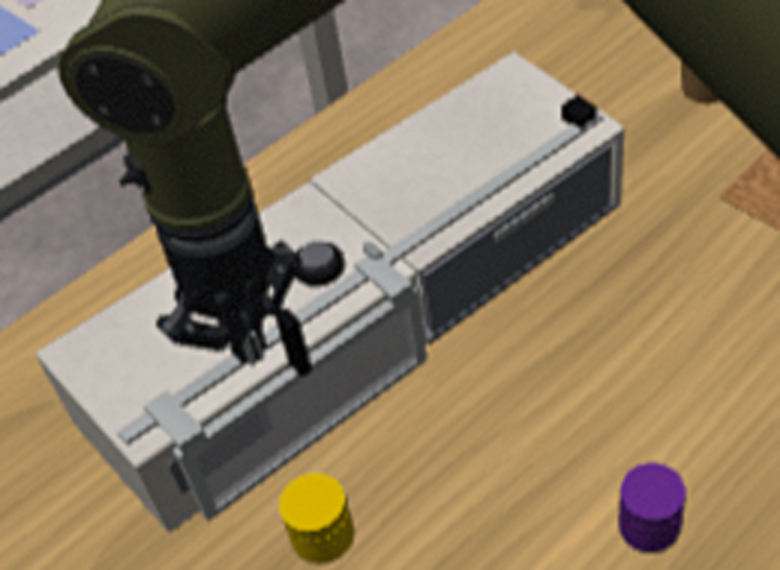

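{"method": "move_arm", "body": {"plan": [{"dx": -0.002, "dy": 0.006, "dz": 0.003, "yaw": 0, "gripper": 0}, {"dx": 0, "dy": 0.005, "dz": 0, "yaw": 0, "gripper": 0}, {"dx": 0, "dy": 0.005, "dz": 0, "yaw": 0, "gripper": 0}, {"dx": 0, "dy": 0.005, "dz": 0, "yaw": 0, "gripper": 0}, {"dx": 0, "dy": 0.006, "dz": 0, "yaw": 0, "gripper": 0}, {"dx": 0, "dy": 0.007, "dz": 0, "yaw": 0, "gripper": 0}, {"dx": 0, "dy": 0.008, "dz": 0, "yaw": 0, "gripper": 0}, {"dx": 0, "dy": 0.009, "dz": 0, "yaw": 0, "gripper": 0}, {"dx": 0, "dy": 0.01, "dz": 0, "yaw": 0, "gripper": 0}, {"dx": 0, "dy": 0.01, "dz": 0, "yaw": 0, "gripper": 0}]}}

```text
time: 35.65
position: [631.3, 179.2, 161.2]
orientation: [3.139, -0.126, -0.0]
contact_force: [1.1, 1.5, -0.6]
width: -0.3
```

```bash
python3 g.py 614 -70.6 160; python3 - <<'E'
from h import *
s=snap('wrist','w22.png')
E
```

```text
t 35.65 pos [631.3 179.2 161.2] head -0.0804 tilt [-2.e-04 -3.e-04 -1.e+00] w -0.3 F [ 1.1  1.5 -0.6]
delta tool mm [  2.8 250.4   1.3] rows 6.0
```

View pics/w22.png

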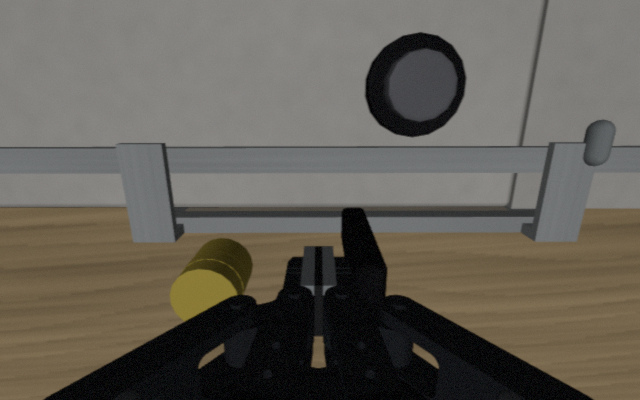

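{"method": "move_arm", "body": {"plan": [{"dx": 0, "dy": 0.01, "dz": 0, "yaw": 0, "gripper": 0}, {"dx": 0, "dy": 0.01, "dz": 0, "yaw": 0, "gripper": 0}, {"dx": 0, "dy": 0.01, "dz": 0, "yaw": 0, "gripper": 0}, {"dx": 0, "dy": 0.01, "dz": 0, "yaw": 0, "gripper": 0}, {"dx": 0, "dy": 0.01, "dz": 0, "yaw": 0, "gripper": 0}, {"dx": 0, "dy": 0.01, "dz": 0, "yaw": 0, "gripper": 0}, {"dx": 0, "dy": 0.01, "dz": 0, "yaw": 0, "gripper": 0}, {"dx": 0, "dy": 0.01, "dz": 0, "yaw": 0, "gripper": 0}, {"dx": 0, "dy": 0.01, "dz": 0, "yaw": 0, "gripper": 0}, {"dx": 0, "dy": 0.01, "dz": 0, "yaw": 0, "gripper": 0}]}}

```text
time: 36.53
position: [623.7, 79.8, 161.4]
orientation: [-3.139, 0.126, -0.001]
contact_force: [1.2, 1.6, 0.2]
width: -0.0
```

{"method": "move_arm", "body": {"plan": [{"dx": 0, "dy": 0.01, "dz": 0, "yaw": 0, "gripper": 0}, {"dx": 0, "dy": 0.01, "dz": 0, "yaw": 0, "gripper": 0}, {"dx": 0, "dy": 0.01, "dz": 0, "yaw": 0, "gripper": 0}, {"dx": 0, "dy": 0.01, "dz": 0, "yaw": 0, "gripper": 0}, {"dx": 0, "dy": 0.01, "dz": 0, "yaw": 0, "gripper": 0}, {"dx": 0, "dy": 0.01, "dz": 0, "yaw": 0, "gripper": 0}, {"dx": 0, "dy": 0.01, "dz": 0, "yaw": 0, "gripper": 0}, {"dx": 0, "dy": 0.01, "dz": 0, "yaw": 0, "gripper": 0}, {"dx": 0, "dy": 0.01, "dz": 0, "yaw": 0, "gripper": 0}, {"dx": 0, "dy": 0.005, "dz": 0, "yaw": 0, "gripper": 0}]}}

```text
time: 37.37
position: [615.4, -16.5, 161.2]
orientation: [3.137, -0.129, -0.001]
contact_force: [0.1, 0.6, 0.5]
width: -0.0
```

```bash
python3 g.py 614 -70.6 160; python3 - <<'E'
from h import *
s=snap('wrist','w23.png')
E
```

```text
t 37.37 pos [615.4 -16.5 161.2] head -0.0821 tilt [-9.0e-04 -1.6e-03 -1.0e+00] w -0.0 F [0.1 0.6 0.5]
delta tool mm [ 3.1 54.   1.3] rows 1.3
```

View pics/w23.png

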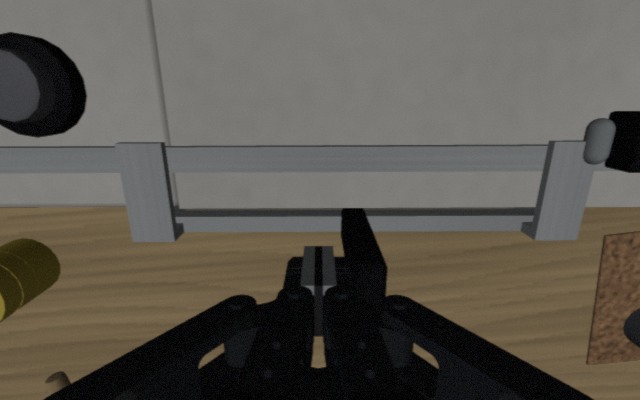

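{"method": "move_arm", "body": {"plan": [{"dx": 0, "dy": 0.005, "dz": 0, "yaw": 0, "gripper": 0}, {"dx": 0, "dy": 0.005, "dz": 0, "yaw": 0, "gripper": 0}, {"dx": 0, "dy": 0.004, "dz": 0, "yaw": 0, "gripper": 0}, {"dx": 0, "dy": 0.004, "dz": 0, "yaw": 0, "gripper": 0}, {"dx": 0, "dy": 0.003, "dz": 0, "yaw": 0, "gripper": 0}, {"dx": 0, "dy": 0, "dz": 0, "yaw": 0, "gripper": 0}]}}

```text
time: 37.92
position: [613.7, -34.1, 161.1]
orientation: [-3.138, 0.125, 0.002]
contact_force: [-1.9, 2.2, -1.0]
width: -0.2
```

{"method": "move_arm", "body": {"plan": [{"dx": 0, "dy": 0.003, "dz": 0, "yaw": 0, "gripper": 0}, {"dx": 0, "dy": 0.003, "dz": 0, "yaw": 0, "gripper": 0}, {"dx": 0, "dy": 0.003, "dz": 0, "yaw": 0, "gripper": 0}, {"dx": 0, "dy": 0, "dz": 0, "yaw": 0, "gripper": 0}]}}

```text
time: 38.25
position: [613.1, -40.0, 161.1]
orientation: [-3.135, 0.121, 0.001]
contact_force: [-0.8, 6.3, -0.4]
width: 0.1
```

{"method": "move_arm", "body": {"plan": [{"dx": 0, "dy": 0.003, "dz": 0, "yaw": 0, "gripper": 0}, {"dx": 0, "dy": 0.003, "dz": 0, "yaw": 0, "gripper": 0}, {"dx": 0, "dy": 0.003, "dz": 0, "yaw": 0, "gripper": 0}, {"dx": 0, "dy": 0, "dz": 0, "yaw": 0, "gripper": 0}]}}

```text
time: 38.58
position: [612.6, -48.3, 161.2]
orientation: [-3.133, 0.121, 0.001]
contact_force: [-0.3, 9.2, -0.4]
width: -0.1
```

```bash
python3 g.py 614 -70.6 160; python3 - <<'E'
from h import *
s=snap('wrist','w24.png')
E
```

```text
t 38.58 pos [612.6 -48.3 161.2] head -0.0773 tilt [-3.0e-04  5.8e-03 -1.0e+00] w -0.1 F [-0.3  9.2 -0.4]
delta tool mm [ 3.1 22.1  1. ] rows 0.5
```

View pics/w24.png

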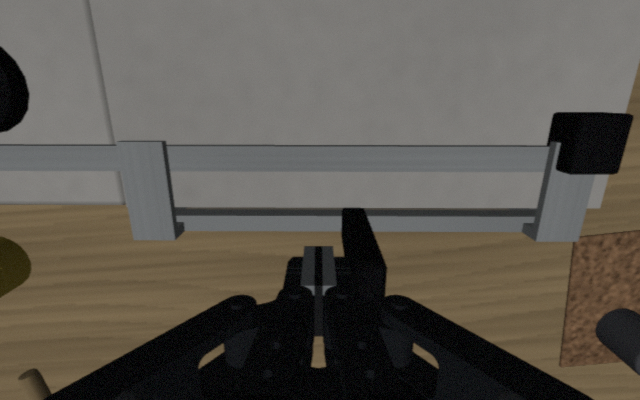

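{"method": "move_arm", "body": {"plan": [{"dx": 0, "dy": 0.002, "dz": 0, "yaw": 0, "gripper": 0}, {"dx": 0, "dy": 0.002, "dz": 0, "yaw": 0, "gripper": 0}, {"dx": 0, "dy": 0, "dz": 0, "yaw": 0, "gripper": 0}]}}

```text
time: 38.88
position: [612.5, -48.4, 161.2]
orientation: [-3.129, 0.117, 0.0]
contact_force: [-0.1, 15.2, -0.3]
width: -0.2
```

{"method": "move_arm", "body": {"plan": [{"dx": 0, "dy": 0.002, "dz": 0, "yaw": 0, "gripper": 0}, {"dx": 0, "dy": 0, "dz": 0, "yaw": 0, "gripper": 0}, {"dx": 0, "dy": 0, "dz": 0, "yaw": 0, "gripper": 0}]}}

```text
time: 39.13
position: [612.5, -48.4, 161.3]
orientation: [-3.127, 0.114, 0.0]
contact_force: [-1.2, 18.4, -1.2]
width: -0.4
```

{"method": "move_arm", "body": {"plan": [{"dx": 0, "dy": -0.012, "dz": 0, "yaw": 0, "gripper": 0}, {"dx": 0, "dy": -0.02, "dz": 0, "yaw": 0, "gripper": 0}, {"dx": 0, "dy": -0.02, "dz": 0, "yaw": 0, "gripper": 0}, {"dx": 0, "dy": -0.01, "dz": -0.02, "yaw": 0, "gripper": 0}, {"dx": 0, "dy": 0, "dz": -0.03, "yaw": 0, "gripper": 0}, {"dx": 0, "dy": 0, "dz": -0.02, "yaw": 0, "gripper": 0}, {"dx": 0, "dy": 0, "dz": 0, "yaw": 0, "gripper": 0}, {"dx": 0, "dy": 0, "dz": 0, "yaw": 0, "gripper": 0}]}}

```text
time: 39.8
position: [618.3, 1.6, 232.6]
orientation: [3.137, -0.128, 0.006]
contact_force: [0.4, -0.5, -0.8]
width: 0.0
```

```bash
python3 g.py 708 119 200; python3 - <<'E'
from h import *
s=snap('wrist','w25.png'); s=snap('side','s25.png')
cv2.imwrite('pics/s25z.png',cv2.resize(cv2.cvtColor(s['color'][110:300,130:390],cv2.COLOR_RGB2BGR),None,fx=3,fy=3,interpolation=cv2.INTER_CUBIC))
E
```

```text
t 39.8 pos [618.3   1.6 232.6] head -0.0815 tilt [ 0.0036 -0.0018 -1.    ] w 0.0 F [ 0.4 -0.5 -0.8]
delta tool mm [  79.7 -124.4   32.7] rows 3.6
```

View pics/w25.png

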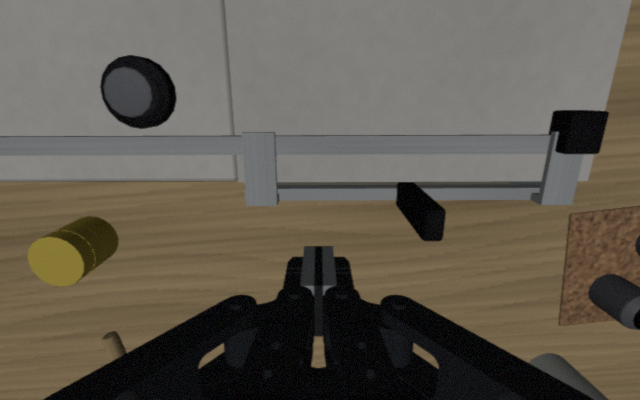

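View pics/s25z.png

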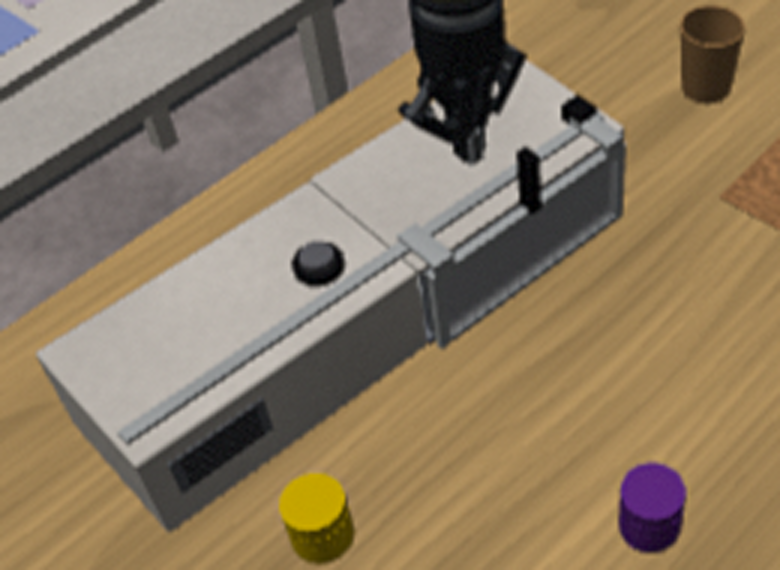

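```bash
python3 - <<'E'
from h import *
st=bot.read_state(); s=snap('wrist','w26.png'); t=bot.snapshot('top'); sd=bot.snapshot('side')
print(st['position'])
def cen(s,box):
    x0,y0,x1,y1=box; im=s['color'][y0:y1,x0:x1]; g=cv2.cvtColor(im,cv2.COLOR_RGB2GRAY).astype(int); return g
im=cv2.cvtColor(s['color'],cv2.COLOR_RGB2BGR)
a=cv2.resize(im[40:140,85:195],None,fx=3.5,fy=3.5,interpolation=cv2.INTER_CUBIC)
b=cv2.resize(cv2.cvtColor(t['color'],cv2.COLOR_RGB2BGR)[115:140,243:271],None,fx=14,fy=14,interpolation=cv2.INTER_CUBIC)[:350,:385]
c=cv2.resize(cv2.cvtColor(sd['color'],cv2.COLOR_RGB2BGR)[185:210,222:250],None,fx=14,fy=14,interpolation=cv2.INTER_CUBIC)[:350]
o=np.zeros((350,385*1+385+392,3),np.uint8); o[:,:385]=a[:350,:385];o[:,385:770]=b;o[:,770:]=c
o=cv2.convertScaleAbs(o,alpha=1.8,beta=20)
cv2.imwrite('pics/btn.png',cv2.resize(o,None,fx=.68,fy=.68))
E
```

```text
[616.64307755   1.82455224 230.48374517]
```

View pics/btn.png

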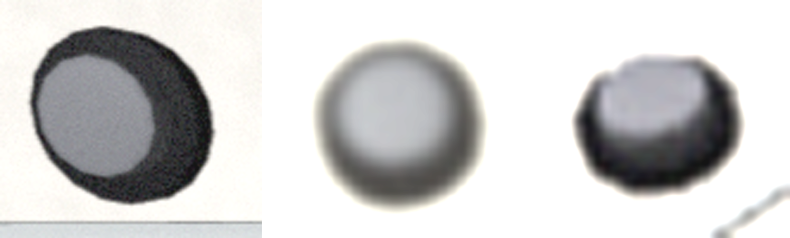

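```bash
python3 - <<'E'
from h import *
st=bot.read_state(); s=bot.snapshot('wrist'); t=bot.snapshot('top'); sd=bot.snapshot('side')
for z in (125,130,135,140,145,150):
    print(z,ray(s,125.1,88.5,z,st).round(1)[:2],ray(t,256.5,125.7,z).round(1)[:2],ray(sd,234.7,194.5,z).round(1)[:2])
E
```

```text
125 [708.8 132.8] [715.4 125.4] [716.5 119.6]
130 [708.5 130. ] [713.8 124.8] [712.6 122. ]
135 [708.1 127.3] [712.1 124.2] [708.7 124.4]
140 [707.8 124.6] [710.4 123.6] [704.9 126.8]
145 [707.4 121.8] [708.7 123.1] [701.  129.2]
150 [707.1 119.1] [707.  122.5] [697.1 131.6]
```

```bash
python3 g.py 709.5 124.5 165
```

```text
t 40.2 pos [616.9   2.8 230.6] head -0.0803 tilt [-1.2e-03 -3.0e-04 -1.0e+00] w 0.2 F [-0.7  0.  -0.1]
delta tool mm [  82.7 -128.7   65.4] rows 4.0
```

{"method": "move_arm", "body": {"plan": [{"dx": 0.012, "dy": -0.018, "dz": 0, "yaw": 0, "gripper": 0}, {"dx": 0.016, "dy": -0.024, "dz": 0, "yaw": 0, "gripper": 0}, {"dx": 0.016, "dy": -0.025, "dz": 0, "yaw": 0, "gripper": 0}, {"dx": 0.016, "dy": -0.025, "dz": 0, "yaw": 0, "gripper": 0}, {"dx": 0.013, "dy": -0.022, "dz": 0.01, "yaw": 0, "gripper": 0}, {"dx": 0.009, "dy": -0.014, "dz": 0.025, "yaw": 0, "gripper": 0}, {"dx": 0, "dy": 0, "dz": 0.025, "yaw": 0, "gripper": 0}, {"dx": 0, "dy": 0, "dz": 0, "yaw": 0, "gripper": 0}, {"dx": 0, "dy": 0, "dz": 0, "yaw": 0, "gripper": 0}]}}

```text
time: 40.95
position: [707.9, 123.3, 169.5]
orientation: [3.137, -0.126, -0.007]
contact_force: [-0.3, -0.2, 0.6]
width: -0.1
```

```bash
python3 g.py 709.5 124.5 140; python3 - <<'E'
from h import *
s=snap('wrist','w27.png')
E
```

```text
t 40.95 pos [707.9 123.3 169.5] head -0.0801 tilt [-0.0042 -0.0018 -1.    ] w -0.1 F [-0.3 -0.2  0.6]
delta tool mm [ 1.7 -1.4 29.5] rows 0.7
```

View pics/w27.png

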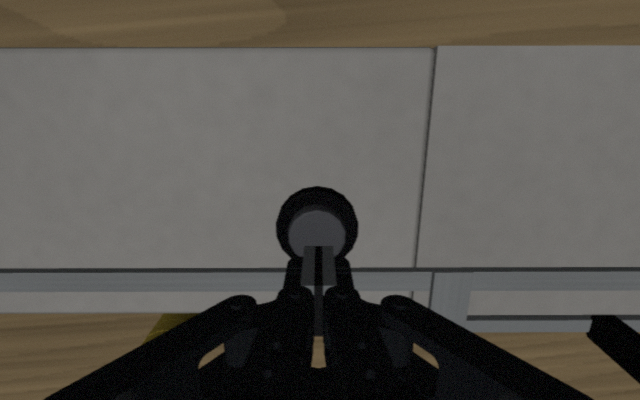

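Over the button (centre about px 317,235). Descend gently.

{"method": "move_arm", "body": {"plan": [{"dx": 0.001, "dy": -0.001, "dz": 0.012, "yaw": 0, "gripper": 0}, {"dx": 0, "dy": 0, "dz": 0.01, "yaw": 0, "gripper": 0}, {"dx": 0, "dy": 0, "dz": 0.004, "yaw": 0, "gripper": 0}, {"dx": 0, "dy": 0, "dz": 0.003, "yaw": 0, "gripper": 0}, {"dx": 0, "dy": 0, "dz": 0, "yaw": 0, "gripper": 0}, {"dx": 0, "dy": 0, "dz": 0, "yaw": 0, "gripper": 0}]}}

```text
time: 41.5
position: [710.3, 124.9, 142.4]
orientation: [3.139, -0.126, 0.0]
contact_force: [-0.2, -0.2, 0.2]
width: -0.0
```

{"method": "move_arm", "body": {"plan": [{"dx": 0, "dy": 0, "dz": 0.002, "yaw": 0, "gripper": 0}, {"dx": 0, "dy": 0, "dz": 0.002, "yaw": 0, "gripper": 0}, {"dx": 0, "dy": 0, "dz": 0, "yaw": 0, "gripper": 0}]}}

```text
time: 41.75
position: [710.9, 125.1, 138.7]
orientation: [-3.139, 0.126, -0.002]
contact_force: [-0.3, -0.4, 2.5]
width: 0.2
```

{"method": "move_arm", "body": {"plan": [{"dx": 0, "dy": 0, "dz": 0.002, "yaw": 0, "gripper": 0}, {"dx": 0, "dy": 0, "dz": 0.002, "yaw": 0, "gripper": 0}, {"dx": 0, "dy": 0, "dz": 0, "yaw": 0, "gripper": 0}]}}

```text
time: 42.0
position: [710.9, 125.1, 134.6]
orientation: [-3.139, 0.126, -0.002]
contact_force: [1.1, -0.6, 3.6]
width: 0.4
```

{"method": "move_arm", "body": {"plan": [{"dx": 0, "dy": 0, "dz": 0.002, "yaw": 0, "gripper": 0}, {"dx": 0, "dy": 0, "dz": 0.002, "yaw": 0, "gripper": 0}, {"dx": 0, "dy": 0, "dz": 0, "yaw": 0, "gripper": 0}, {"dx": 0, "dy": 0, "dz": 0, "yaw": 0, "gripper": 0}]}}

```text
time: 42.33
position: [711.0, 125.1, 133.9]
orientation: [-3.139, 0.127, -0.004]
contact_force: [-5.3, -1.9, 19.5]
width: -0.2
```

{"method": "move_arm", "body": {"plan": [{"dx": 0, "dy": 0, "dz": 0, "yaw": 0, "gripper": 0}, {"dx": 0, "dy": 0, "dz": 0, "yaw": 0, "gripper": 0}, {"dx": 0, "dy": 0, "dz": -0.02, "yaw": 0, "gripper": 0}, {"dx": 0, "dy": 0, "dz": -0.03, "yaw": 0, "gripper": 0}, {"dx": 0, "dy": 0, "dz": -0.04, "yaw": 0, "gripper": 0}, {"dx": 0, "dy": 0, "dz": -0.04, "yaw": 0, "gripper": 0}, {"dx": -0.02, "dy": 0, "dz": -0.01, "yaw": 0, "gripper": 0}, {"dx": -0.03, "dy": 0, "dz": 0, "yaw": 0, "gripper": 0}, {"dx": 0, "dy": 0, "dz": 0, "yaw": 0, "gripper": 0}, {"dx": 0, "dy": 0, "dz": 0, "yaw": 0, "gripper": 0}]}}

```text
time: 43.17
position: [658.0, 129.2, 269.8]
orientation: [3.138, -0.123, -0.005]
contact_force: [1.1, -0.5, -0.5]
width: -0.2
```

```bash
python3 g.py 709.5 124.5 140; python3 - <<'E'
from h import *
s=snap('wrist','w28.png'); s=snap('side','s28.png'); snap('top','t28.png')
cv2.imwrite('pics/s28z.png',cv2.resize(cv2.cvtColor(s['color'][100:300,130:460],cv2.COLOR_RGB2BGR),None,fx=2.4,fy=2.4,interpolation=cv2.INTER_CUBIC))
E
```

```text
t 43.17 pos [658.  129.2 269.8] head -0.0785 tilt [-3.4e-03 -8.0e-04 -1.0e+00] w -0.2 F [ 1.1 -0.5 -0.5]
delta tool mm [ 52.2   0.5 129.6] rows 3.4
```

View pics/s28z.png

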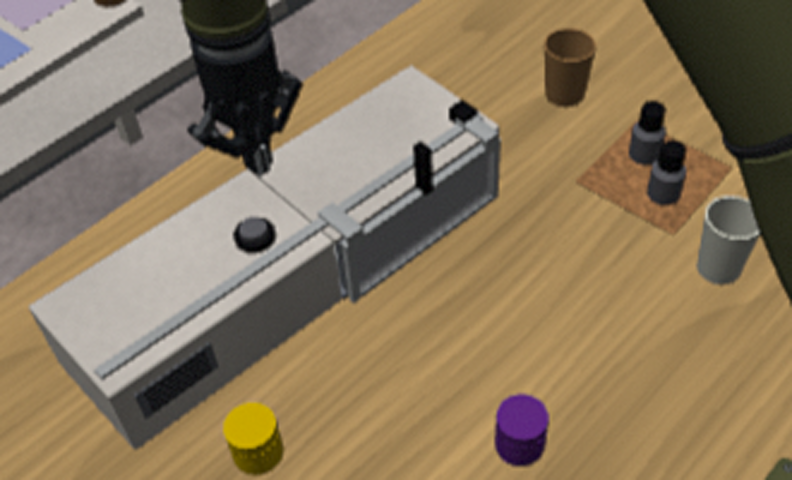

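View pics/w28.png

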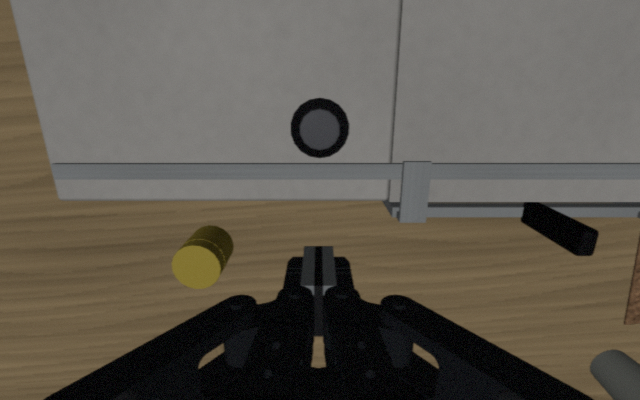

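View pics/t28.png

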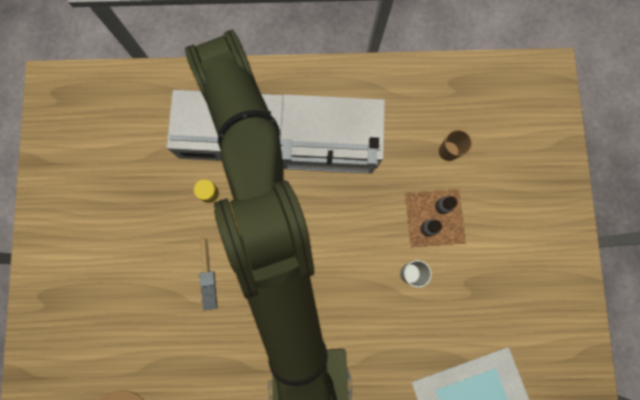

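```bash
python3 -c "
from h import *
print(bot.job_done())"
```

```text
the job is handed in; nothing more can be done
None
```

The job is handed in at about 43 s. I placed both bottles upright on the cork mat and stood the two grey paint jars on the table upright in the drawer. The drawer was then pushed home, the guard slid shut and the start button pressed.

- **Drawer:** I felt the detent, then the drawer stopped against a firm push of 10–13 N. The side view showed its front flush with the machine.
- **Guard:** it stopped against an 18 N push. Its right bracket sits under the latch case in the final views.
- **Start button:** it gave about 6 mm, bottomed at about 19 N, and looked up again after I let go.
- **Bystanders:** the last pictures show both bottles standing on the mat, and the cup, tumbler, brush and yellow jar where they were. The purple jar was last seen in place in the final side view. The arm is clear of everything.
- **Not checked:** the jars can't be seen now that the drawer and guard are shut. They were upright when I last saw them, with about 80 mm of the push left. I saw no sign of a third jar. No joint readings were available, so drawer, guard and button are judged from contact forces and pictures only.

One early wrist-camera measurement was about 8 mm off because the arm was still settling. I measured again once it was still, and it then agreed with the top camera.

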